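# Set up the keyed vial carrier on the label reader

## Task

Set the reader up for a run: put every steel spacer on the bench over the post of the label reader's stand, then stand the brass key upright in the slot in the post's end, fully down and pushed in towards the closed end so that only its outer end sticks out towards the reader, and then slide the white carrier down over post and key until it sits fully home and level on the spacers, its pockets towards the reader. After that stand every vial upright in a pocket of its own, fully down, with its bar-coded label turned squarely to the reader; do not tip a vial over, and leave the timer and the petri dish where they are.

Things in the scene. Friction and masses are not known exactly. Their poses are not given: they have to be found in the camera images.
- stand: fixed stand: round foot 68 mm across, 15 mm high, with an upright post 24 mm across whose top is 69 mm above the bench. Origin on the bench under the post's axis, z up, +x level from the post to the label reader, a grey block 126 mm wide and 86 mm high whose windowed face is 104 mm from the post's axis
- post (a point): point on the post's axis at the top of the stand's foot, 15 mm above the bench, where the lowest spacer rests; axes as the stand's
- slot (a point): where the key's middle belongs: 4.5 mm from the post's axis towards the reader, 67 mm above the bench; axes as the stand's. The slot is cut in the post's end along x: 9.6 mm wide, 15 mm deep (floor 54 mm above the bench), open towards the reader, closed at the back by a wall whose inner face is 8.8 mm behind the axis
- spacer_a_mid (a point): middle of a steel spacer ring lying flat: 44 mm outside, 27 mm bore, 12 mm high (this point is 6 mm above its underside); may be absent
- spacer_b_mid (a point): middle of a steel spacer ring lying flat: 44 mm outside, 27 mm bore, 12 mm high (this point is 6 mm above its underside); may be absent
- spacer_c_mid (a point): middle of a steel spacer ring lying flat: 44 mm outside, 27 mm bore, 12 mm high (this point is 6 mm above its underside); may be absent
- key_mid (a point): middle of the brass key, a plain bar 25 mm (its x) by 8 mm (its y) by 26 mm high (its z), standing on the bench; this point is 13 mm above its underside. Either end may face the reader. In the slot its upper 11 mm stand above the post and its outer end projects 5 mm beyond the post's side, so no spacer can pass it any more
- carrier_mid (a point): middle of the white carrier, on its bore's axis, 23 mm above its underside; +x points to its keyway and middle pocket. Disc 140 mm across, 8 mm thick; square neck 50 mm (x) by 46 mm (y; grip here, above the pocket rings) up to 46 mm above the underside. Bore right through, 26.6 mm, keyway 10 mm wide reaching 19 mm from the axis. 0.32 kg. Goes down only with the keyway over the key
- pocket_0 (a point): centre of the floor of the carrier's left (+y of the carrier) pocket, on the disc's upper face 8 mm above the carrier's underside, 52 mm from the bore's axis; a raised ring 30 mm inside, 35 mm outside, 12 mm high; axes as the carrier's
- pocket_0_front (a point): where the label's middle comes to lie for a vial in the left (+y of the carrier) pocket whose label faces the reader: 12.5 mm from the pocket's centre towards the carrier's +x, 23 mm above the pocket floor
- pocket_1 (a point): centre of the floor of the carrier's middle pocket, on the disc's upper face 8 mm above the carrier's underside, 52 mm from the bore's axis; a raised ring 30 mm inside, 35 mm outside, 12 mm high; axes as the carrier's
- pocket_1_front (a point): where the label's middle comes to lie for a vial in the middle pocket whose label faces the reader: 12.5 mm from the pocket's centre towards the carrier's +x, 23 mm above the pocket floor
- pocket_2 (a point): centre of the floor of the carrier's right (-y of the carrier) pocket, on the disc's upper face 8 mm above the carrier's underside, 52 mm from the bore's axis; a raised ring 30 mm inside, 35 mm outside, 12 mm high; axes as the carrier's
- pocket_2_front (a point): where the label's middle comes to lie for a vial in the right (-y of the carrier) pocket whose label faces the reader: 12.5 mm from the pocket's centre towards the carrier's +x, 23 mm above the pocket floor
- vial_a_mid (a point): middle of an upright amber vial, 31 mm above its underside: body 25 mm across, white cap 26 mm across and 16 mm high, 62 mm high in all; its +x axis points to the side with the white bar-coded label (a black line on the cap runs from the cap's centre to that side); may be absent
- vial_a_label (a point): middle of that vial's label, on its side 12.5 mm from the vial's axis; may be absent
- vial_b_mid (a point): middle of an upright amber vial, 31 mm above its underside: body 25 mm across, white cap 26 mm across and 16 mm high, 62 mm high in all; its +x axis points to the side with the white bar-coded label (a black line on the cap runs from the cap's centre to that side); may be absent
- vial_b_label (a point): middle of that vial's label, on its side 12.5 mm from the vial's axis; may be absent
- vial_c_mid (a point): middle of an upright amber vial, 31 mm above its underside: body 25 mm across, white cap 26 mm across and 16 mm high, 62 mm high in all; its +x axis points to the side with the white bar-coded label (a black line on the cap runs from the cap's centre to that side); may be absent
- vial_c_label (a point): middle of that vial's label, on its side 12.5 mm from the vial's axis; may be absent
- timer: bystander: count-down timer lying flat, 73x65x19 mm, origin at its underside
- petri: bystander: closed petri dish, 61 mm across, 14 mm high, origin at its underside
Mind the look-alikes: they are no part of the job. Leave any pink or turquoise look-alike of the part that bears vial_b_mid alone. Leave any purple look-alike of the part that bears vial_c_mid alone.

How it is judged (in metres and radians):
On the way, in this order (a step that is already met when the one before it is completed fails the run):
1. all spacers lie on the post (horizontal distance between each of spacer_a_mid, spacer_b_mid, spacer_c_mid and post below 0.004 m and z of each of spacer_a_mid, spacer_b_mid, spacer_c_mid in the frame of stand below 0.048 m), for 0.2 s.
2. the key stands fully down in the post's slot, over the spacers (all of step 1 and x of key_mid in the frame of stand between 0.002 and 0.008 m and y of key_mid in the frame of stand between -0.003 and 0.003 m and z of key_mid in the frame of stand between 0.064 and 0.069 m and angle between key_mid's own z axis and vertical below 0.12 rad), for 0.2 s.
3. the carrier sits home on the spacers, keyway over the key (all of step 2 and horizontal distance between carrier_mid and post below 0.004 m and z of carrier_mid in the frame of stand below 0.0765 m and (distance between carrier_mid and spacer_a_mid below 0.032 m or distance between carrier_mid and spacer_b_mid below 0.032 m or distance between carrier_mid and spacer_c_mid below 0.032 m) and x of pocket_1 in the frame of stand above 0.04 m and angle between the x axis of carrier_mid and the x axis of stand, either way round below 0.17 rad and angle between carrier_mid's own z axis and vertical below 0.06 rad), for 0.2 s.
4. all vials stand in pockets with their labels to the reader (horizontal distance between carrier_mid and post below 0.004 m and z of carrier_mid in the frame of stand below 0.0765 m and (distance between carrier_mid and spacer_a_mid below 0.032 m or distance between carrier_mid and spacer_b_mid below 0.032 m or distance between carrier_mid and spacer_c_mid below 0.032 m) and x of pocket_1 in the frame of stand above 0.04 m and angle between the x axis of carrier_mid and the x axis of stand, either way round below 0.17 rad and angle between carrier_mid's own z axis and vertical below 0.06 rad and ((horizontal distance between vial_a_mid and pocket_0 below 0.005 m and z of vial_a_mid in the frame of pocket_0 below 0.034 m and horizontal distance between vial_a_label and pocket_0_front below 0.007 m and angle between vial_a_mid's own z axis and vertical below 0.12 rad) or (horizontal distance between vial_a_mid and pocket_1 below 0.005 m and z of vial_a_mid in the frame of pocket_1 below 0.034 m and horizontal distance between vial_a_label and pocket_1_front below 0.007 m and angle between vial_a_mid's own z axis and vertical below 0.12 rad) or (horizontal distance between vial_a_mid and pocket_2 below 0.005 m and z of vial_a_mid in the frame of pocket_2 below 0.034 m and horizontal distance between vial_a_label and pocket_2_front below 0.007 m and angle between vial_a_mid's own z axis and vertical below 0.12 rad)) and ((horizontal distance between vial_b_mid and pocket_0 below 0.005 m and z of vial_b_mid in the frame of pocket_0 below 0.034 m and horizontal distance between vial_b_label and pocket_0_front below 0.007 m and angle between vial_b_mid's own z axis and vertical below 0.12 rad) or (horizontal distance between vial_b_mid and pocket_1 below 0.005 m and z of vial_b_mid in the frame of pocket_1 below 0.034 m and horizontal distance between vial_b_label and pocket_1_front below 0.007 m and angle between vial_b_mid's own z axis and vertical below 0.12 rad) or (horizontal distance between vial_b_mid and pocket_2 below 0.005 m and z of vial_b_mid in the frame of pocket_2 below 0.034 m and horizontal distance between vial_b_label and pocket_2_front below 0.007 m and angle between vial_b_mid's own z axis and vertical below 0.12 rad)) and ((horizontal distance between vial_c_mid and pocket_0 below 0.005 m and z of vial_c_mid in the frame of pocket_0 below 0.034 m and horizontal distance between vial_c_label and pocket_0_front below 0.007 m and angle between vial_c_mid's own z axis and vertical below 0.12 rad) or (horizontal distance between vial_c_mid and pocket_1 below 0.005 m and z of vial_c_mid in the frame of pocket_1 below 0.034 m and horizontal distance between vial_c_label and pocket_1_front below 0.007 m and angle between vial_c_mid's own z axis and vertical below 0.12 rad) or (horizontal distance between vial_c_mid and pocket_2 below 0.005 m and z of vial_c_mid in the frame of pocket_2 below 0.034 m and horizontal distance between vial_c_label and pocket_2_front below 0.007 m and angle between vial_c_mid's own z axis and vertical below 0.12 rad))), for 0.2 s.
At the end, for the whole second after the job is handed in: Spacers on the post (4 mm); key fully down in the slot (3 mm sideways, 2 to 8 mm off the axis to the reader); carrier level on the top spacer, pockets to the reader (10 degrees); each vial upright and down in a pocket (5 mm), label to the reader (about 20 degrees); all at rest (all of step 2 and all of step 4 and linear speed of each of carrier, key, vial_a, vial_b, vial_c below 0.02 m/s); the robot touches nothing.
It fails at once if a vial is tipped over (angle between any of vial_a_mid, vial_b_mid, vial_c_mid's own z axis and vertical above 0.8 rad).
It fails at once if the timer or the petri dish is pushed away (more than 5 cm) (distance of any of timer, petri from where it was at the start of the episode above 0.05 m).
Of spacer_a, spacer_b, spacer_c only 2 to 3 are there at a start; the rules pass over those that are not, and their reading is None.
Of vial_a, vial_b, vial_c only 2 to 3 are there at a start; the rules pass over those that are not, and their reading is None.
At some moment in a run one of spacer_a, spacer_b, spacer_c may be knocked a few centimetres aside while the robot is not near it.
It also fails if it takes over 210 s, if anything falls off the work surface, if the arm or the gripper's body presses on something with over 40 N, if the wrist force passes 120 N, or if a joint passes its speed limit or range.

## Robot

A 6-joint arm with a two-finger parallel gripper is mounted at the origin on a cart in front of the work surface, level with it; the furniture and walls round the work are solid. World frame = base frame: x ahead of the robot, y to its left, z up, the work surface at z = 0. Lengths are in mm, angles in rad, forces in N, time in s.
With the tool pointing down it reaches from about 350 to 875 mm from the base axis. Payload 4.2 kg.
Tool frame: the origin (TCP) lies at the very end of the fingers, on their centre line; the grasp point (between the pads) lies 19 mm behind it; z points along the fingers, y is the line along which they close (so a half turn about z gives the same grasp; the last joint's range is limited). The gripper opens to 85 mm and grips with 20 to 120 N. Pads are 22 mm wide; open, the fingers measure 114 mm over their backs; the gripper's body (76 mm by 85 mm) begins 54 mm behind the grasp point. The pads swing forward as they close: fully open they stand 13 mm farther back than shut.
Start: joints at [0.259, 0.385, 0.008, 0, -1.194, -0.259], TCP at [624.979, 0.025, 191.712] pointing down, gripper open.
Joint ranges: [-3.14, 3.14], [-1.21, 2.06], [-1.07, 1.41], [-3.16, 2.05], [-2.99, -0.16], [-3.1, 3.1]. Speed limits (rad/s): [2.79, 2.79, 3.14, 3.14, 3.14, 3.14].

## Interface

Orientations are given as a unit quaternion [x, y, z, w].
In Python, from bench import arm, optics gives the robot as it stands. The module is installed in compiled form; this text tells all that it offers.
- The arm moves only by the tool step_arm, never from a script. Its argument "motion" is a list of rows, each an object with "dr": the turn, a rotation vector about the tool's x, y, z in units of 8 degrees (1.0 is 8 degrees), a list of three; "slide": the shift along the tool's x, y, z in mm, a list of three; "jaw": the finger opening in mm, from 0 to 85.4. A call has exactly 8 rows; each row is the pose to reach, as a shift and turn from the pose commanded when the call began, along the tool's axes at that moment; what a row does not reach only later rows make up. A row lasts 1/8 s, in which the tool goes at most 62.5 mm and 10.7 degrees, less where a joint would pass 70% of its speed; a pose out of reach is approached as far as the arm can. A call with a gripper value outside its range is refused whole. The fingers move at their own pace and stop on an object; the grip force is fixed at half the most. Time passes only in rows, so rows that repeat a pose let the fingers close, or fill a call up. It gives the time, the measured TCP pose, the force, the opening and the grip force at its end, in the units of the state.
- arm.read_state(): the state, without advancing time (a new reading comes with each control period).
- optics.get_image(name): name is "scene" or "side" or "wrist"; returns the picture (420x560x3 uint8, blue, green, red); there is no depth.
- optics.camera_info(name): a dict with "camera_matrix" (3x3 intrinsics, pixels), "view" (4x4, takes a point from world to camera coordinates); the wrist camera has in their place "T_tool_cam" (4x4, takes a point from camera to tool coordinates, whose origin is the TCP and whose axes are the flange's). Camera axes: x right, y up, looking along -z (the intrinsics and any distortion apply to the point x, -y, -z); pixel columns grow to the right and rows downward; lengths in mm; the calibration is good to about 2 mm. A picture is of the moment at which its call begins: read the wrist's pose just before it. camera_info takes no time and is no camera call.
- arm.job_done(): hands the job in; it is judged then, once.
The state is a dict: "clock": time; "joints": joint angles; "joint_vel": joint speeds; "joint_efforts": joint torques, N m; "position": TCP position; "ee_rot": TCP orientation; "contact_force": force on the tool from outside, world axes, zero at the start; "wrist_torque": the same for the moment, N m; "gripper_width": finger opening in mm; "grasp_force": force on a finger pad.
Only numpy, scipy, OpenCV 4.12 (cv2) and the standard library are available. Lean on these libraries where they do the work, as an engineer would, in place of code of your own. Each camera call takes 0.05 s, during which the arm holds its last target. There are 200 camera calls.

## Working session

There is one attempt and no reset: what is moved stays moved. The work goes in short steps, Python scripts to look and compute and a tool call to move; the robot and the scene stay as the last step left them, time stands still between calls to the robot, and variables do not carry over. Pictures are saved under pics/ and viewed, at most 14 in all, crops included, and the job is handed in when it is done.

Besides the shell and the picture viewer there is one more tool, called after "Emit:" as name([rows], argument=value, ...), one row to a line, values as JSON. step_arm: Moves the arm, as the interface text tells. Its arguments: {"type":"object","properties":{"motion":{"type":"array","items":{"type":"object","properties":{"dr":{"type":"array","items":{"type":"number"}},"slide":{"type":"array","items":{"type":"number"}},"jaw":{"type":"number"}}}}},"required":["motion"]}

```bash
mkdir -p pics
python3 - <<'E'
from bench import arm, optics
import cv2,numpy as np
s=arm.read_state();print({k:np.round(v,3).tolist() for k,v in s.items()})
for n in("scene","side","wrist"):
    cv2.imwrite(f"pics/{n}0.png",optics.get_image(n)); i=optics.camera_info(n)
    print(n,{k:(np.round(v,3).tolist() if not isinstance(v,str) else v) for k,v in i.items()})
a=[cv2.imread(f"pics/{n}0.png") for n in("scene","side")]
for n,im in zip(("scene","side"),a): cv2.imwrite(f"pics/{n}0b.png",cv2.resize(im,(800,600),interpolation=cv2.INTER_CUBIC))
E
```

```text
{'clock': 0.0, 'joints': [0.259, 0.386, 0.007, -0.001, -1.194, -0.259], 'joint_vel': [-0.001, 0.001, 0.002, -0.0, 0.001, -0.0], 'joint_efforts': [-0.001, -39.229, 18.84, 4.186, -0.005, 0.0], 'position': [624.313, 0.012, 190.602], 'ee_rot': [-0.707, 0.707, 0.001, -0.001], 'contact_force': [-0.171, 0.397, -0.377], 'wrist_torque': [-0.015, -0.013, -0.012], 'grasp_force': 0.0, 'gripper_width': 85.295}
scene {'camera_matrix': [[397.499, 0.0, 277.723], [0.0, 397.499, 209.286], [0.0, 0.0, 1.0]], 'view': [[0.729, -0.684, -0.021, -343.753], [0.472, 0.48, 0.74, -297.383], [-0.496, -0.549, 0.673, -699.777], [0.0, 0.0, 0.0, 1.0]]}
side {'camera_matrix': [[424.064, 0.0, 286.851], [0.0, 424.064, 210.343], [0.0, 0.0, 1.0]], 'view': [[-1.0, -0.005, -0.02, 514.704], [-0.015, -0.455, 0.89, -59.356], [-0.013, 0.89, 0.455, -1134.295], [0.0, 0.0, 0.0, 1.0]]}
wrist {'camera_matrix': [[325.21, 0.0, 279.303], [0.0, 325.21, 205.841], [0.0, 0.0, 1.0]], 'T_tool_cam': [[0.001, 0.947, 0.322, 83.598], [1.0, -0.001, 0.0, -0.912], [0.001, 0.322, -0.947, -182.422], [0.0, 0.0, 0.0, 1.0]]}
```

View pics/scene0b.png

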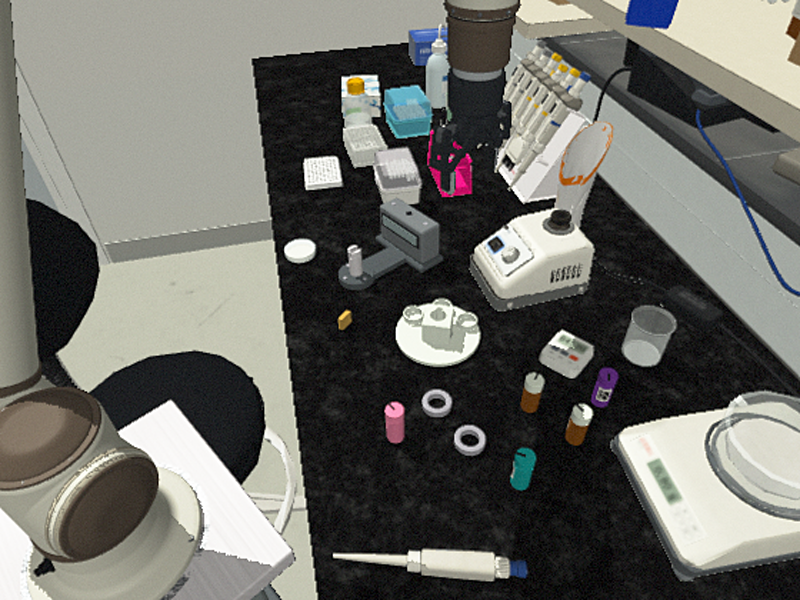

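View pics/side0b.png

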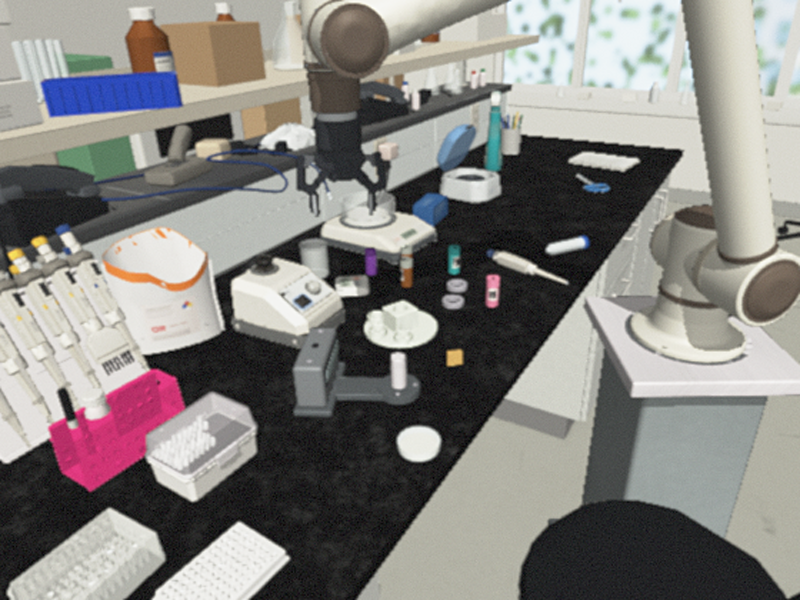

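The scene view shows the stand post (355,262), key (345,320), carrier (438,330), spacers (437,403) and (470,440), and amber vials with caps at (535,380) and (582,411). It also shows the timer (567,352), the petri dish (300,250) and pink, turquoise and purple look-alikes. The side view shows the post (399,370), key (455,357), carrier (400,325), spacers (457,286) and (453,301), and the amber vials overlapping at (406,265).

```bash
cat > h.py <<'E'
from bench import arm, optics
import cv2,numpy as np
from scipy.spatial.transform import Rotation as R
np.set_printoptions(precision=1,suppress=True)
INF={n:optics.camera_info(n) for n in("scene","side","wrist")}
def pose():
    s=arm.read_state(); return np.array(s["position"]),R.from_quat(s["ee_rot"])
def c2w(n,p=None):
    if n!="wrist": return np.linalg.inv(np.array(INF[n]["view"]))
    T=np.eye(4);T[:3,:3]=p[1].as_matrix();T[:3,3]=p[0]
    return T@np.array(INF[n]["T_tool_cam"])
def ray(n,px,M=None):
    K=np.array(INF[n]["camera_matrix"]);M=c2w(n) if M is None else M
    d=np.array([(px[0]-K[0,2])/K[0,0],-(px[1]-K[1,2])/K[1,1],-1])
    return M[:3,3],M[:3,:3]@d
def atz(n,px,z,M=None):
    o,d=ray(n,px,M);return o+d*(z-o[2])/d[2]
def tri(*rays):
    A=0;b=0
    for o,d in rays:
        d=d/np.linalg.norm(d);P=np.eye(3)-np.outer(d,d);A=A+P;b=b+P@o
    return np.linalg.solve(A,b)
def proj(n,X,M=None):
    K=np.array(INF[n]["camera_matrix"]);M=c2w(n) if M is None else M
    q=np.linalg.inv(M)@np.append(X,1);return K[0,0]*q[0]/-q[2]+K[0,2],K[1,2]-K[1,1]*q[1]/-q[2]
E
python3 - <<'E'
from h import *
f=.7
L={"posttop":((355,248),(399,356),69),"foot":((356,275),None,15),"readertop":((409,213),(318,340),86),"key":((345,320),(455,357),13),
"spA":((437,403),(453,301),6),"spB":((470,440),(457,286),6),"vA":((535,380),(407,253),62),"vB":((582,411),(406,250),62),"cardisc":((438,334),(400,327),8),"carneck":((437,312),(400,309),46),
"purple":((605,375),(371,250),62),"pink":((395,409),(492,277),62),"turq":((524,455),(455,246),62),"petri":((300,247),(419,440),14),"timer":((567,350),(352,283),19)}
for k,(a,b,z) in L.items():
    a=np.array(a)*f;print(k,atz("scene",a,z),end=" ")
    if b: b=np.array(b)*f;print(atz("side",b,z),tri(ray("scene",a),ray("side",b)),end="")
    print()
E
```

```text
posttop [536.2 176.   69. ] [529.5 178.2  69. ] [532.4 175.3  69. ]
foot [528.  169.2  15. ] 
readertop [664.5 169.4  86. ] [658.9 154.1  86. ] [657.7 163.   91.7]
key [439.5  93.4  13. ] [435.8  95.4  13. ] [437.5  93.6  12.8]
spA [ 429.7 -131.4    6. ] [ 425.9 -130.5    6. ] [ 427.5 -131.5    6.4]
spB [ 416.7 -207.3    6. ] [ 413.  -201.5    6. ] [ 414.8 -206.6    4.8]
vA [ 524.6 -227.6   62. ] [ 521.  -257.6   62. ] [ 519.2 -231.5   71.8]
vB [ 526.1 -302.6   62. ] [ 523.4 -275.1   62. ] [ 527.1 -300.2   54.3]
cardisc [531.5 -35.9   8. ] [533.4 -21.4   8. ] [534.6 -32.3   2.3]
carneck [538.9 -25.2  46. ] [532.5 -23.1  46. ] [535.  -25.8  46.4]
purple [ 602.  -290.2   62. ] [ 602.1 -278.5   62. ] [ 603.8 -289.1   58.4]
pink [ 350.2 -127.7   62. ] [ 348.4 -124.8   62. ] [ 349.2 -127.3   61.4]
turq [ 417.6 -290.5   62. ] [ 412.5 -294.2   62. ] [ 414.2 -291.    64.3]
petri [505.6 313.1  14. ] [500. 313.  14.] [502.3 312.1  14.6]
timer [ 642.8 -208.6   19. ] [ 640.4 -197.7   19. ] [ 643.  -207.4   15.8]
```

View pics/wrist0.png

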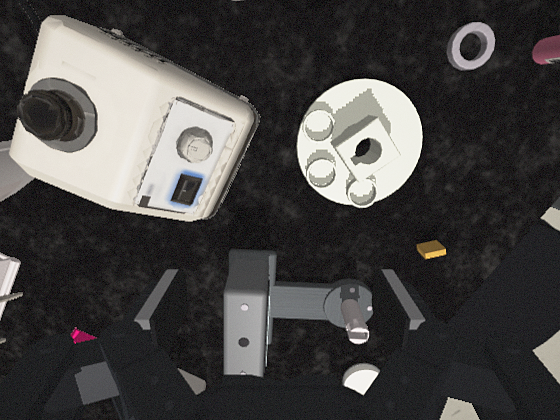

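The wrist view shows the carrier lying with its pockets to the lower left of the neck (pockets near (319,125), (320,170) and (361,190)). The key is at (431,250), the stand foot at (349,302) and a spacer at (470,46). I'll go above spacer A.

Emit:
step_arm([
  {"slide": [25, 35, 10], "dr": [0, 0, 0], "jaw": 70},
  {"slide": [60, 85, 20], "dr": [0, 0, 0], "jaw": 70},
  {"slide": [95, 135, 40], "dr": [0, 0, 0], "jaw": 70},
  {"slide": [120, 175, 55], "dr": [0, 0, 0], "jaw": 70},
  {"slide": [131, 197, 60], "dr": [0, 0, 0], "jaw": 70},
  {"slide": [131, 197, 60], "dr": [0, 0, 0], "jaw": 70},
  {"slide": [131, 197, 60], "dr": [0, 0, 0], "jaw": 70},
  {"slide": [131, 197, 60], "dr": [0, 0, 0], "jaw": 70},
])

```text
clock: 1.15
position: [429.2, -130.6, 131.9]
ee_rot: [0.707, -0.707, 0.0, -0.0]
contact_force: [0.1, -0.5, 0.2]
gripper_width: 70.0
grasp_force: 0.0
```

Run:
```python
from h import *
p=pose();im=optics.get_image("wrist");np.savez("p1",M=c2w("wrist",p))
print(p[0],p[1].as_quat(),arm.read_state()["gripper_width"])
cv2.imwrite("pics/w1.png",im)
g=c2w("wrist",p)
for z in(6,12):print(proj("wrist",[427.5,-131.5,z],g),proj("wrist",[414.8,-206,z],g))
```

```text
[ 429.2 -130.6  131.9] [ 0.7 -0.7  0.  -0. ] 70.49482689213968
(np.float64(282.1130418109158), np.float64(184.40215659911945)) (np.float64(296.505930457341), np.float64(104.80360191741917))
(np.float64(282.15567938000544), np.float64(186.0211831140706)) (np.float64(296.83516263834804), np.float64(104.99174390214596))
```

View pics/w1.png

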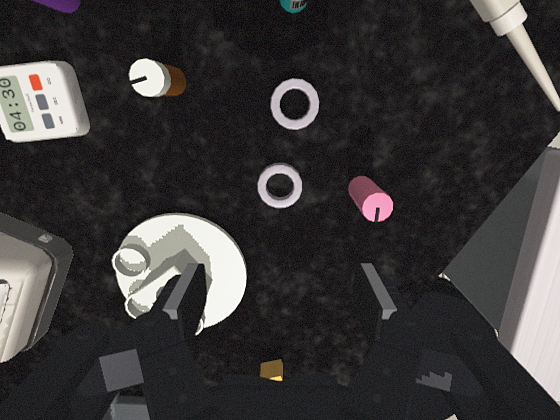

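The spacers are at (280,186) and (295,104), as predicted, so I'll grip A. I'll squeeze it along both axes so that it ends up centred on the TCP.

```bash
cat >> h.py <<'E'
def rings(im,lo=130,amin=300,amax=1e5):
    m=(im.min(2)>lo).astype(np.uint8);c,_=cv2.findContours(m,cv2.RETR_EXTERNAL,cv2.CHAIN_APPROX_NONE)
    return [cv2.fitEllipse(x) for x in c if amin<cv2.contourArea(x)<amax and len(x)>20]
E
python3 - <<'E'
from h import *
M=np.load("p1.npz")["M"];im=cv2.imread("pics/w1.png")
for e in rings(im):
    if 40<e[0][0]<330 and e[0][1]<230:print(np.array(e[0]),np.array(e[1]),atz("wrist",e[0],6,M),atz("wrist",e[0],62,M))
E
```

```text
[279.5 186. ] [42.3 43.5] [ 430.  -129.8    6. ] [ 430.  -145.2   62. ]
[294.5 103.6] [47.  50.1] [ 416.6 -207.     6. ] [ 419.  -208.3   62. ]
[148.3  77.9] [31.6 41.7] [ 546.2 -228.5    6. ] [ 525.1 -225.9   62. ]
```

Emit:
step_arm([
  {"slide": [1, 0, 40], "dr": [0, 0, 0], "jaw": 62},
  {"slide": [1, 0, 90], "dr": [0, 0, 0], "jaw": 62},
  {"slide": [1, 0, 120], "dr": [0, 0, 0], "jaw": 62},
  {"slide": [1, 0, 131], "dr": [0, 0, 0], "jaw": 62},
  {"slide": [1, 0, 131], "dr": [0, 0, 0], "jaw": 50},
  {"slide": [1, 0, 131], "dr": [0, 0, 0], "jaw": 40},
  {"slide": [1, 0, 131], "dr": [0, 0, 0], "jaw": 40},
  {"slide": [1, 0, 131], "dr": [0, 0, 0], "jaw": 40},
])

```text
clock: 2.2
position: [428.5, -132.0, 1.5]
ee_rot: [0.707, -0.707, 0.001, -0.001]
contact_force: [-0.3, 0.7, 0.1]
gripper_width: 39.8
grasp_force: 0.0
```

Run:
```python
from h import *
im=optics.get_image("wrist");s=optics.get_image("side")
a=cv2.resize(im[130:420,130:430],(480,464));b=cv2.resize(s[120:240,230:350],(464,464),interpolation=cv2.INTER_CUBIC)[:,:320]
cv2.imwrite("pics/m2.png",np.hstack([a,b]));print(arm.read_state()["gripper_width"],arm.read_state()["grasp_force"])
```

```text
40.03560133682188 0.0
```

View pics/m2.png

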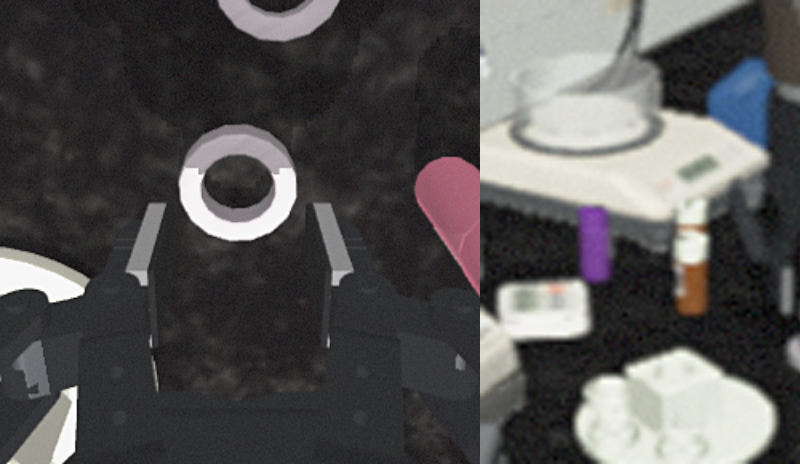

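Run:
```python
from h import *
p=pose();M=c2w("wrist",p);im=optics.get_image("wrist")
T=lambda x,y,z:p[0]+p[1].apply([x,y,z])
for q in[(0,0,0),(11,20,0),(-11,20,0),(11,20,-19),(-11,20,-38),(11,20,-38),(0,0,-19)]:print(q,np.array(proj("wrist",T(*q),M)))
for e in rings(im,130):print(np.array(e[0]),np.array(e[1]),atz("wrist",e[0],12,M))
```

```text
(0, 0, 0) [280.8 239.1]
(11, 20, 0) [314.  222.4]
(-11, 20, 0) [312.8 255.2]
(11, 20, -19) [317.5 235.3]
(-11, 20, -38) [320.  289.6]
(11, 20, -38) [321.8 251. ]
(0, 0, -19) [281.  253.3]
[550.7 402.1] [14.1 37.9] [239.  -12.4  12. ]
[161.7 401.7] [28.9 59.8] [511.5 -12.   12. ]
[ 86.  328.8] [ 74.1 177.4] [552.9 -73.9  12. ]
[459.8 303.9] [43.9 58.3] [317.1 -93.1  12. ]
[339.3 285.8] [12.1 68.7] [ 392.6 -105.9   12. ]
[219.4 285.9] [11.9 68. ] [ 465.6 -105.7   12. ]
[277.8 246.7] [66.8 72.8] [ 430.  -132.1   12. ]
[303.7 111.2] [82.9 86.7] [ 416.9 -207.9   12. ]
[26.  65.8] [64.3 83.4] [ 552.5 -229.    12. ]
```

Run:
```python
from h import *
im=optics.get_image("wrist");s=optics.get_image("side");c=optics.get_image("scene")
g=lambda x:(255*(x/255.)**.4).astype(np.uint8)
X=proj("side",pose()[0]);Y=proj("scene",pose()[0]);print(X,Y)
cr=lambda i,P:i[int(P[1])-70:int(P[1])+30,int(P[0])-50:int(P[0])+50]
a=cv2.resize(im[130:330,180:380],(400,400))
b=[cv2.resize(cr(i,P),(300,300),interpolation=cv2.INTER_CUBIC) for i,P in((s,X),(c,Y))]
cv2.imwrite("pics/m3.png",g(np.hstack([a,np.vstack(b)[:400]*1 if 0 else cv2.resize(np.vstack(b),(200,400))])))
cv2.imwrite("pics/m3.png",g(np.hstack([cv2.resize(a,(300,300)),b[0],])) if 0 else g(np.hstack([cv2.resize(a,(266,266)),cv2.resize(b[0],(266,266)),cv2.resize(b[1],(266,266))])))
```

```text
(np.float64(316.3331643200985), np.float64(212.05200170099198)) (np.float64(305.46842317090614), np.float64(284.20935115772346))
```

View pics/m3.png

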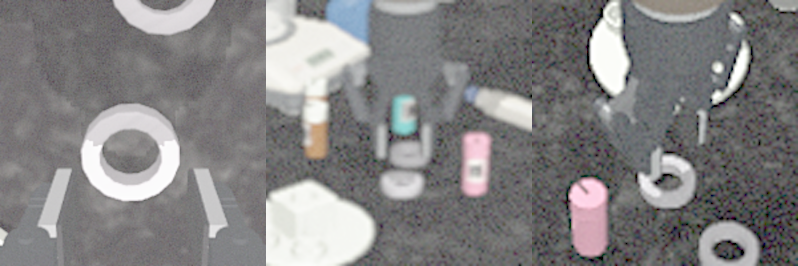

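The fingertips visibly hang well above the ring, about 25 mm, although the TCP reads 1.5 mm. I'll go lower in small steps and watch the force.

Emit:
step_arm([
  {"slide": [0, 0, 0], "dr": [0, 0, 0], "jaw": 60},
  {"slide": [0, 0, 0], "dr": [0, 0, 0], "jaw": 60},
  {"slide": [0, 0, 6], "dr": [0, 0, 0], "jaw": 60},
  {"slide": [0, 0, 12], "dr": [0, 0, 0], "jaw": 60},
  {"slide": [0, 0, 12], "dr": [0, 0, 0], "jaw": 40},
  {"slide": [0, 0, 12], "dr": [0, 0, 0], "jaw": 40},
  {"slide": [0, 0, 12], "dr": [0, 0, 0], "jaw": 40},
  {"slide": [0, 0, 12], "dr": [0, 0, 0], "jaw": 40},
])

```text
clock: 3.5
position: [428.1, -132.0, -11.1]
ee_rot: [0.707, -0.707, 0.0, -0.0]
contact_force: [0.3, 0.2, 0.5]
gripper_width: 39.9
grasp_force: 0.0
```

Run:
```python
from h import *
im=optics.get_image("wrist");s=optics.get_image("side")
g=lambda x:(255*(x/255.)**.4).astype(np.uint8)
a=cv2.resize(im[130:330,180:380],(500,500),interpolation=cv2.INTER_CUBIC)
b=cv2.resize(s[160:230,285:345],(300,350),interpolation=cv2.INTER_CUBIC);b=cv2.copyMakeBorder(b,0,150,0,0,0)
cv2.imwrite("pics/m4.png",g(np.hstack([a,b])))
p=pose();M=c2w("wrist",p);print(p[0],arm.read_state()["joints"])
for e in rings(im,130,2000,8000):print(np.array(e[0]),np.array(e[1]),atz("wrist",e[0],12,M))
```

```text
[ 428.1 -132.   -11.2] [ 0.1  0.4 -0.7  0.  -0.5 -0.1]
[477.2 321. ] [46.5 60.4] [312.6 -90.1  12. ]
[ 71.6 340.3] [ 72.5 182.2] [554.  -75.8  12. ]
[277.5 253.9] [76.4 77.6] [ 430.  -133.8   12. ]
[305.2 112.3] [89.3 93.7] [ 416.8 -208.    12. ]
[16.4 65.8] [40.6 83.3] [ 547.7 -228.    12. ]
```

View pics/m4.png

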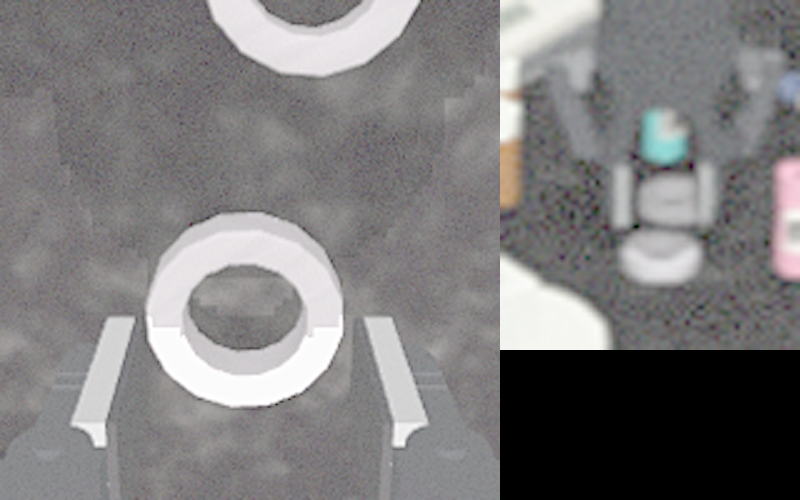

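Run:
```python
from h import *
p=pose();M=c2w("wrist",p);T=lambda x,y,z:p[0]+p[1].apply([x,y,z])
for z in(0,-20,-30,-40,-60,-80):
  for y in (20,-20):
    a=np.array(proj("side",T(0,y,z)));print(z,y,"side crop",500+(a[0]-285)*5,(a[1]-160)*5,"wrist crop",[((np.array(proj("wrist",T(x,y,z),M)))-[180,130])*2.5 for x in(11,-11)])
s=arm.read_state();print(s["joints"],s["position"])
```

```text
0 20 side crop 689.9738515316227 277.6427377794191 wrist crop [array([335.1, 231.1]), array([332., 313.])]
0 -20 side crop 622.7482406669494 278.64279379861557 wrist crop [array([169.2, 230.9]), array([171.9, 312.8])]
-20 20 side crop 690.6335401387876 247.70926646707707 wrist crop [array([344.3, 265.1]), array([340.5, 354.1])]
-20 -20 side crop 622.9193424571438 248.7289931376283 wrist crop [array([160.7, 264.9]), array([164. , 353.9])]
-30 20 side crop 690.9669929282475 232.57879521303153 wrist crop [array([349.7, 285. ]), array([345.5, 378. ])]
-30 -20 side crop 623.0058288869077 233.60853287306028 wrist crop [array([155.8, 284.8]), array([159.4, 377.8])]
-40 20 side crop 691.302886593806 217.3375688332017 wrist crop [array([355.8, 307.3]), array([351.1, 404.7])]
-40 -20 side crop 623.0929481334615 218.37743697286214 wrist crop [array([150.2, 307. ]), array([154.3, 404.4])]
-60 20 side crop 691.9821045470854 186.51795045794884 wrist crop [array([370.3, 360.8]), array([364.3, 468.3])]
-60 -20 side crop 623.2691130634447 187.57844537275048 wrist crop [array([136.8, 360.6]), array([142.1, 468. ])]
-80 20 side crop 692.671413997665 155.24042885131578 wrist crop [array([389.4, 431.3]), array([381.5, 550.8])]
-80 -20 side crop 623.4478942591873 156.32205088796155 wrist crop [array([119.2, 431. ]), array([126.3, 550.5])]
[ 0.1  0.4 -0.7  0.  -0.5 -0.1] [ 428.1 -132.   -11.2]
```

Emit:
step_arm([
  {"slide": [0, 0, 0], "dr": [0, 0, 0], "jaw": 60},
  {"slide": [0, -1.5, 0], "dr": [0, 0, 0], "jaw": 60},
  {"slide": [0, -1.5, 5], "dr": [0, 0, 0], "jaw": 60},
  {"slide": [0, -1.5, 10], "dr": [0, 0, 0], "jaw": 60},
  {"slide": [0, -1.5, 13], "dr": [0, 0, 0], "jaw": 40},
  {"slide": [0, -1.5, 13], "dr": [0, 0, 0], "jaw": 40},
  {"slide": [0, -1.5, 13], "dr": [0, 0, 0], "jaw": 40},
  {"slide": [0, -1.5, 13], "dr": [0, 0, 0], "jaw": 40},
])

```text
clock: 4.6
position: [429.6, -132.0, -24.2]
ee_rot: [-0.707, 0.707, -0.0, 0.0]
contact_force: [0.4, -0.8, -0.1]
gripper_width: 40.2
grasp_force: 0.0
```

Still free; down a further 8 mm with the fingers open.

Emit:
step_arm([
  {"slide": [0, 0, 0], "dr": [0, 0, 0], "jaw": 58},
  {"slide": [0, 0, 0], "dr": [0, 0, 0], "jaw": 58},
  {"slide": [0, 0, 3], "dr": [0, 0, 0], "jaw": 58},
  {"slide": [0, 0, 6], "dr": [0, 0, 0], "jaw": 58},
  {"slide": [0, 0, 8], "dr": [0, 0, 0], "jaw": 40},
  {"slide": [0, 0, 8], "dr": [0, 0, 0], "jaw": 40},
  {"slide": [0, 0, 8], "dr": [0, 0, 0], "jaw": 40},
  {"slide": [0, 0, 8], "dr": [0, 0, 0], "jaw": 40},
])

```text
clock: 5.6
position: [429.3, -132.0, -31.6]
ee_rot: [0.707, -0.707, -0.0, 0.0]
contact_force: [-2.6, 1.0, 8.1]
gripper_width: 40.5
grasp_force: 33.8
```

Emit:
step_arm([
  {"slide": [0, 0, 0], "dr": [0, 0, 0], "jaw": 30},
  {"slide": [0, 0, -1], "dr": [0, 0, 0], "jaw": 30},
  {"slide": [0, 0, -1], "dr": [0, 0, 0], "jaw": 30},
  {"slide": [0, 0, -1], "dr": [0, 0, 0], "jaw": 30},
  {"slide": [0, 0, -10], "dr": [0, 0, 0], "jaw": 30},
  {"slide": [0, 0, -20], "dr": [0, 0, 0], "jaw": 30},
  {"slide": [0, 0, -20], "dr": [0, 0, 0], "jaw": 30},
  {"slide": [0, 0, -20], "dr": [0, 0, 0], "jaw": 30},
])

```text
clock: 6.6
position: [429.5, -132.0, -12.2]
ee_rot: [-0.707, 0.707, -0.0, 0.0]
contact_force: [0.3, -0.5, -2.0]
gripper_width: 38.6
grasp_force: 60.3
```

Run:
```python
from h import *
im=optics.get_image("wrist");s=optics.get_image("side");c=optics.get_image("scene")
p=pose();M=c2w("wrist",p);print(p[0])
for e in rings(im,130,2000,9000):print(np.array(e[0]),np.array(e[1]),atz("wrist",e[0],12,M))
g=lambda x:(255*(x/255.)**.5).astype(np.uint8)
a=cv2.resize(im[130:330,180:380],(400,400),interpolation=cv2.INTER_CUBIC)
b=cv2.resize(s[160:240,275:355],(400,400),interpolation=cv2.INTER_CUBIC)
cv2.imwrite("pics/m5.png",g(np.hstack([a,b])))
```

```text
[ 429.2 -132.   -12.5]
[ 72.4 340.8] [ 71.5 183.6] [553.6 -76.6  12. ]
[457.7 296.5] [ 57.7 132.1] [ 329.  -107.7   12. ]
[279.5 271.7] [82.9 86.4] [ 430.  -123.5   12. ]
[308.2 112.5] [90.2 94.8] [ 416.7 -208.    12. ]
[17.1 65.4] [42.5 84.6] [ 547.5 -228.1   12. ]
```

View pics/m5.png

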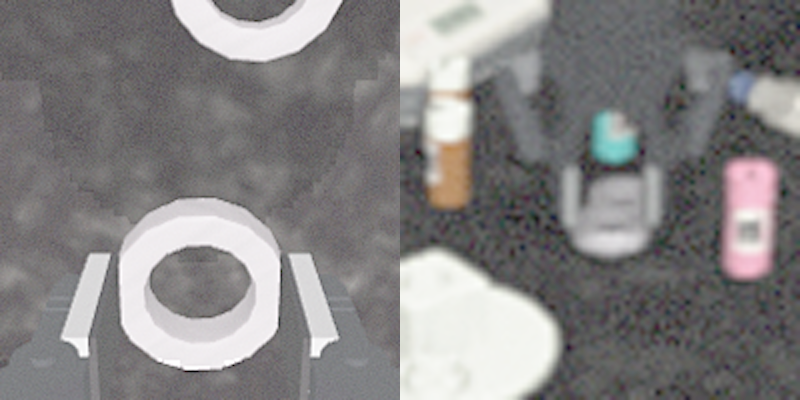

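Spacer A is held between the pad tips (wrist centre about (279,272)), so the finger ends sit about 32 mm behind the reported TCP. I'll set it down, turn 90° and regrip it to centre it.

Emit:
step_arm([
  {"slide": [0, 0, 10], "dr": [0, 0, 0], "jaw": 30},
  {"slide": [0, 0, 19], "dr": [0, 0, 0], "jaw": 30},
  {"slide": [0, 0, 19], "dr": [0, 0, 0], "jaw": 55},
  {"slide": [0, 0, 19], "dr": [0, 0, 0], "jaw": 55},
  {"slide": [0, 0, 19], "dr": [0, 0, 1.3], "jaw": 55},
  {"slide": [0, 0, 19], "dr": [0, 0, 2.6], "jaw": 55},
  {"slide": [0, 0, 19], "dr": [0, 0, 3.9], "jaw": 55},
  {"slide": [0, 0, 19], "dr": [0, 0, 5.2], "jaw": 55},
])

```text
clock: 7.75
position: [429.4, -132.0, -31.4]
ee_rot: [-0.407, 0.913, 0.0, 0.0]
contact_force: [-0.2, -0.7, 0.1]
gripper_width: 54.9
grasp_force: 0.0
```

Emit:
step_arm([
  {"slide": [0, 0, 0], "dr": [0, 0, 1.3], "jaw": 55},
  {"slide": [0, 0, 0], "dr": [0, 0, 2.6], "jaw": 55},
  {"slide": [0, 0, 0], "dr": [0, 0, 3.9], "jaw": 55},
  {"slide": [0, 0, 0], "dr": [0, 0, 5.2], "jaw": 55},
  {"slide": [0, 0, 0], "dr": [0, 0, 6.05], "jaw": 55},
  {"slide": [0, 0, 0], "dr": [0, 0, 6.05], "jaw": 30},
  {"slide": [0, 0, 0], "dr": [0, 0, 6.05], "jaw": 30},
  {"slide": [0, 0, 0], "dr": [0, 0, 6.05], "jaw": 30},
])

```text
clock: 8.75
position: [429.5, -132.0, -30.7]
ee_rot: [-0.001, 1.0, -0.0, 0.0]
contact_force: [-1.6, 0.5, 6.8]
gripper_width: 39.2
grasp_force: 59.4
```

Emit:
step_arm([
  {"slide": [0, 0, 0], "dr": [0, 0, 0], "jaw": 30},
  {"slide": [0, 0, 0], "dr": [0, 0, 0], "jaw": 30},
  {"slide": [0, 0, -30], "dr": [0, 0, 0], "jaw": 30},
  {"slide": [0, 0, -80], "dr": [0, 0, 0], "jaw": 30},
  {"slide": [0, 0, -125], "dr": [0, 0, 0], "jaw": 30},
  {"slide": [0, 0, -140], "dr": [0, 0, 0], "jaw": 30},
  {"slide": [0, 0, -140], "dr": [0, 0, 0], "jaw": 30},
  {"slide": [0, 0, -140], "dr": [0, 0, 0], "jaw": 30},
])

```text
clock: 9.75
position: [428.5, -131.9, 107.6]
ee_rot: [-0.0, 1.0, 0.0, -0.001]
contact_force: [0.1, 0.2, -1.4]
gripper_width: 38.6
grasp_force: 60.3
```

Run:
```python
from h import *
im=optics.get_image("wrist");p=pose();M=c2w("wrist",p);print(p[0],p[1].as_rotvec(),p[1].as_matrix())
for e in rings(im,120,2000,9000):
  q=p[1].inv().apply(atz("wrist",e[0],p[0][2]+42,M)-p[0]);print(np.array(e[0]),np.array(e[1]),q)
cv2.imwrite("pics/w6.png",im)
```

```text
[ 428.4 -131.9  107.4] [ 0.  -3.1 -0. ] [[-1. -0. -0.]
 [-0.  1.  0.]
 [ 0.  0. -1.]]
[ 21.1 341.9] [ 54.4 135.2] [ -42.2 -137.6  -42.1]
[284.5 274.3] [ 79.2 101.2] [ -1.4   1.9 -42. ]
[396.1 271.4] [ 80.3 126. ] [  0.2  56.5 -42. ]
[26.5 19.9] [49.2 70.7] [109.  -97.5 -41.7]
```

Emit:
step_arm([
  {"slide": [-10, 40, -15], "dr": [0, 0, 0], "jaw": 30},
  {"slide": [-25, 95, -35], "dr": [0, 0, 0], "jaw": 30},
  {"slide": [-45, 150, -43], "dr": [0, 0, 0], "jaw": 30},
  {"slide": [-65, 205, -43], "dr": [0, 0, 0], "jaw": 30},
  {"slide": [-85, 255, -43], "dr": [0, 0, 0], "jaw": 30},
  {"slide": [-98, 295, -43], "dr": [0, 0, 0], "jaw": 30},
  {"slide": [-104, 307, -43], "dr": [0, 0, 0], "jaw": 30},
  {"slide": [-104, 307, -43], "dr": [0, 0, 0], "jaw": 30},
])

```text
clock: 10.8
position: [532.9, 174.9, 150.2]
ee_rot: [-0.0, 1.0, -0.001, -0.001]
contact_force: [0.3, 0.2, -0.8]
gripper_width: 38.6
grasp_force: 60.4
```

Run:
```python
from h import *
im=optics.get_image("wrist");p=pose();M=c2w("wrist",p);print(p[0]);np.savez("p7",M=M)
for X in([532.4,175.3,69],[528,169,15],[532,175,15]):print(np.array(proj("wrist",X,M)))
g=lambda x:(255*(x/255.)**.6).astype(np.uint8)
cv2.imwrite("pics/w7r.png",im)
cv2.imwrite("pics/w7.png",g(cv2.resize(im[60:300,140:420],(700,600),interpolation=cv2.INTER_CUBIC)))
```

```text
[532.7 174.2 150.6]
[281.4 196.9]
[274.9 176.9]
[280.8 180.8]
```

View pics/w7.png

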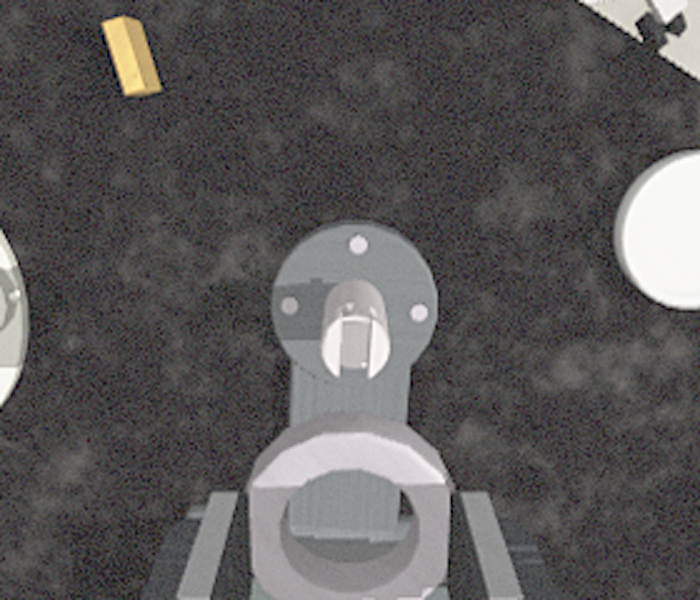

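Run:
```python
from h import *
M=np.load("p7.npz")["M"];P=lambda u,v:(140+u/2.5,60+v/2.5)
print("post",atz("wrist",P(355.5,348),69,M),"foot",atz("wrist",P(355,303),15,M))
a,b=atz("wrist",P(351.5,370),12,M),atz("wrist",P(346,530),12,M);print(a,b,np.degrees(np.arctan2(b[1]-a[1],b[0]-a[0])))
for z in(36,40,44):print("ring",atz("wrist",P(350.5,519),150.6+z,M)-[532.7,174.2,0])
print("key",[atz("wrist",P(*q),26,M) for q in((104,20),(132,14),(160,90),(127,96))])
print("petri",atz("wrist",P(690,230),14,M))
```

```text
post [534.4 176.   69. ] foot [532.4 176.2  15. ]
[562.  174.8  12. ] [637.7 172.5  12. ] -1.7451739942132547
ring [  1.2  -0.2 186.6]
ring [ -1.1  -0.2 190.6]
ring [ -3.3  -0.2 194.6]
key [array([428.1,  88.2,  26. ]), array([426.1,  98.1,  26. ]), array([451.2, 106. ,  26. ]), array([453.3,  94. ,  26. ])]
petri [503.1 307.5  14. ]
```

The post top is at crop (355,348) with its slot opening downwards, towards the reader, and the held ring's bore is centred at (350,519). That puts the post at about (533.5,176.2) with the stand yawed about -2°. I'll lower the ring onto it.

Emit:
step_arm([
  {"slide": [-1, 2, 40], "dr": [0, 0, 0.22], "jaw": 30},
  {"slide": [-1, 2, 80], "dr": [0, 0, 0.22], "jaw": 30},
  {"slide": [-1, 2, 104], "dr": [0, 0, 0.22], "jaw": 30},
  {"slide": [-1, 2, 108], "dr": [0, 0, 0.22], "jaw": 30},
  {"slide": [-1, 2, 112], "dr": [0, 0, 0.22], "jaw": 30},
  {"slide": [-1, 2, 114], "dr": [0, 0, 0.22], "jaw": 30},
  {"slide": [-1, 2, 116], "dr": [0, 0, 0.22], "jaw": 30},
  {"slide": [-1, 2, 116], "dr": [0, 0, 0.22], "jaw": 30},
])

```text
clock: 11.85
position: [534.6, 177.2, 36.0]
ee_rot: [0.015, 1.0, 0.0, 0.0]
contact_force: [0.6, 0.3, -0.6]
gripper_width: 38.5
grasp_force: 60.4
```

Emit:
step_arm([
  {"slide": [0, 0, 2], "dr": [0, 0, 0], "jaw": 30},
  {"slide": [0, 0, 4], "dr": [0, 0, 0], "jaw": 30},
  {"slide": [0, 0, 6], "dr": [0, 0, 0], "jaw": 30},
  {"slide": [0, 0, 8], "dr": [0, 0, 0], "jaw": 30},
  {"slide": [0, 0, 10], "dr": [0, 0, 0], "jaw": 30},
  {"slide": [0, 0, 11], "dr": [0, 0, 0], "jaw": 30},
  {"slide": [0, 0, 11], "dr": [0, 0, 0], "jaw": 30},
  {"slide": [0, 0, 11], "dr": [0, 0, 0], "jaw": 30},
])

```text
clock: 12.85
position: [534.5, 177.0, 24.8]
ee_rot: [0.015, 1.0, 0.0, 0.0]
contact_force: [0.5, -0.4, -1.0]
gripper_width: 38.7
grasp_force: 60.4
```

Emit:
step_arm([
  {"slide": [0, 0, 5], "dr": [0, 0, 0], "jaw": 30},
  {"slide": [0, 0, 12], "dr": [0, 0, 0], "jaw": 30},
  {"slide": [0, 0, 20], "dr": [0, 0, 0], "jaw": 30},
  {"slide": [0, 0, 28], "dr": [0, 0, 0], "jaw": 30},
  {"slide": [0, 0, 33], "dr": [0, 0, 0], "jaw": 30},
  {"slide": [0, 0, 36], "dr": [0, 0, 0], "jaw": 30},
  {"slide": [0, 0, 38], "dr": [0, 0, 0], "jaw": 30},
  {"slide": [0, 0, 38], "dr": [0, 0, 0], "jaw": 30},
])

```text
clock: 13.85
position: [534.5, 177.0, -13.3]
ee_rot: [0.015, 1.0, -0.0, 0.0]
contact_force: [0.5, 0.0, -0.4]
gripper_width: 38.6
grasp_force: 60.4
```

Run:
```python
from h import *
im=optics.get_image("wrist");p=pose();M=c2w("wrist",p);print(p[0])
s=optics.get_image("side");c=optics.get_image("scene")
X=np.array(proj("side",[533,176,40]),int);Y=np.array(proj("scene",[533,176,40]),int)
cr=lambda i,P:cv2.resize(i[P[1]-45:P[1]+30,P[0]-35:P[0]+30],(260,300),interpolation=cv2.INTER_CUBIC)
g=lambda x:(255*(x/255.)**.6).astype(np.uint8)
cv2.imwrite("pics/m8.png",g(np.hstack([cv2.resize(im[180:330,205:355],(280,300)),cr(s,X),cr(c,Y)])))
```

```text
[534.6 177.1 -13.1]
```

View pics/m8.png

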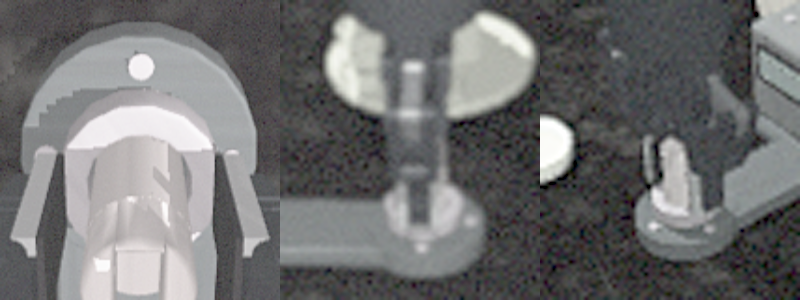

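Spacer A is threaded on the post. Release it and go to spacer B.

Emit:
step_arm([
  {"slide": [0, 0, 2], "dr": [0, 0, 0], "jaw": 30},
  {"slide": [0, 0, 2], "dr": [0, 0, 0], "jaw": 50},
  {"slide": [0, 0, 2], "dr": [0, 0, 0], "jaw": 52},
  {"slide": [0, 0, -10], "dr": [0, 0, 0], "jaw": 52},
  {"slide": [0, 0, -50], "dr": [0, 0, 0], "jaw": 52},
  {"slide": [0, 0, -100], "dr": [0, 0, 0], "jaw": 52},
  {"slide": [0, 0, -120], "dr": [0, 0, 0], "jaw": 52},
  {"slide": [0, 0, -120], "dr": [0, 0, 0], "jaw": 52},
])

```text
clock: 15.0
position: [535.7, 177.8, 109.4]
ee_rot: [0.015, 1.0, 0.002, 0.002]
contact_force: [-0.7, -0.6, 0.2]
gripper_width: 51.9
grasp_force: 0.0
```

Emit:
step_arm([
  {"slide": [15, -55, 0], "dr": [0, 0, 0], "jaw": 56},
  {"slide": [30, -112, 0], "dr": [0, 0, 0], "jaw": 56},
  {"slide": [46, -170, 0], "dr": [0, 0, 0], "jaw": 56},
  {"slide": [62, -228, 0], "dr": [0, 0, 0], "jaw": 56},
  {"slide": [78, -286, 0], "dr": [0, 0, 0], "jaw": 56},
  {"slide": [93, -340, 0], "dr": [0, 0, 0], "jaw": 56},
  {"slide": [106, -388, 0], "dr": [0, 0, 0], "jaw": 56},
  {"slide": [106, -388, 0], "dr": [0, 0, 0], "jaw": 56},
])

```text
clock: 16.0
position: [414.3, -209.7, 105.4]
ee_rot: [0.018, 1.0, 0.0, -0.001]
contact_force: [1.0, -0.2, -0.2]
gripper_width: 56.1
grasp_force: 0.0
```

Run:
```python
from h import *
p=pose();im=optics.get_image("wrist");M=c2w("wrist",p);print(p[0]);cv2.imwrite("pics/w9.png",im)
for e in rings(im,130,300,9000):
  X=atz("wrist",e[0],12,M);print(np.array(e[0]),np.array(e[1]),X,p[1].inv().apply(X-p[0]))
```

```text
[ 414.3 -209.7  105.4]
[290.  370.9] [15.3 59.4] [ 614.4 -205.7   12. ] [-200.1   11.2   92.9]
[267.3 333. ] [26.9 34.2] [ 563.8 -227.9   12. ] [-150.3  -12.8   93. ]
[ 38.5 326.5] [106.7 110.2] [ 547.2 -461.2   12. ] [-142.2 -246.6   92.9]
[471.7 292.8] [106.3 138.2] [523.1 -24.4  12. ] [-102.2  189.1   93.2]
[283.8 195.3] [45.4 47.6] [ 416.2 -206.2   12. ] [-2.1  3.5 93.4]
[398.4 117.6] [32.8 38.9] [ 353.1 -110.1   12. ] [64.6 97.3 93.7]
[122.7  38. ] [ 43.3 126.4] [ 286.7 -325.2   12. ] [ 123.1 -120.1   93.8]
```

Emit:
step_arm([
  {"slide": [-2, 3.5, 40], "dr": [0, 0, 0], "jaw": 56},
  {"slide": [-2, 3.5, 90], "dr": [0, 0, 0], "jaw": 56},
  {"slide": [-2, 3.5, 125], "dr": [0, 0, 0], "jaw": 56},
  {"slide": [-2, 3.5, 134], "dr": [0, 0, 0], "jaw": 56},
  {"slide": [-2, 3.5, 134], "dr": [0, 0, 0], "jaw": 56},
  {"slide": [-2, 3.5, 134], "dr": [0, 0, 0], "jaw": 30},
  {"slide": [-2, 3.5, 134], "dr": [0, 0, 0], "jaw": 30},
  {"slide": [-2, 3.5, 134], "dr": [0, 0, 0], "jaw": 30},
])

```text
clock: 17.05
position: [419.3, -204.2, -26.5]
ee_rot: [0.015, 1.0, -0.0, 0.001]
contact_force: [0.7, 0.1, -0.2]
gripper_width: 30.0
grasp_force: 0.0
```

Emit:
step_arm([
  {"slide": [0, 0, 0], "dr": [0, 0, 0], "jaw": 30},
  {"slide": [0, 0, 0], "dr": [0, 0, 0], "jaw": 55},
  {"slide": [0, 0, 0], "dr": [0, 0, 0], "jaw": 55},
  {"slide": [0, 0, 0], "dr": [0, 0, -1.3], "jaw": 55},
  {"slide": [0, 0, 0], "dr": [0, 0, -2.6], "jaw": 55},
  {"slide": [0, 0, 0], "dr": [0, 0, -3.9], "jaw": 55},
  {"slide": [0, 0, 0], "dr": [0, 0, -5.2], "jaw": 55},
  {"slide": [0, 0, 0], "dr": [0, 0, -6.5], "jaw": 55},
])

```text
clock: 18.05
position: [418.7, -204.1, -27.4]
ee_rot: [-0.427, 0.904, 0.0, -0.0]
contact_force: [0.4, 0.6, 0.4]
gripper_width: 54.7
grasp_force: 0.0
```

Emit:
step_arm([
  {"slide": [0, 0, 0], "dr": [0, 0, -1.3], "jaw": 55},
  {"slide": [0, 0, 0], "dr": [0, 0, -2.6], "jaw": 55},
  {"slide": [0, 0, 0], "dr": [0, 0, -3.9], "jaw": 55},
  {"slide": [0, 0, 0], "dr": [0, 0, -4.75], "jaw": 55},
  {"slide": [0, 0, 0], "dr": [0, 0, -4.75], "jaw": 30},
  {"slide": [0, 0, 0], "dr": [0, 0, -4.75], "jaw": 30},
  {"slide": [0, 0, 0], "dr": [0, 0, -4.75], "jaw": 30},
  {"slide": [0, 0, 0], "dr": [0, 0, -4.75], "jaw": 30},
])

```text
clock: 19.05
position: [418.7, -204.1, -27.3]
ee_rot: [-0.696, 0.718, 0.0, -0.0]
contact_force: [0.4, 0.6, -0.3]
gripper_width: 29.7
grasp_force: 0.0
```

Emit:
step_arm([
  {"slide": [0, 0, 0], "dr": [0, 0, 0], "jaw": 30},
  {"slide": [0, 0, -20], "dr": [0, 0, 0], "jaw": 30},
  {"slide": [0, 0, -60], "dr": [0, 0, 0], "jaw": 30},
  {"slide": [0, 0, -110], "dr": [0, 0, 0.8], "jaw": 30},
  {"slide": [0, 0, -150], "dr": [0, 0, 2.1], "jaw": 30},
  {"slide": [0, 0, -160], "dr": [0, 0, 3.4], "jaw": 30},
  {"slide": [0, 0, -160], "dr": [0, 0, 4.7], "jaw": 30},
  {"slide": [0, 0, -160], "dr": [0, 0, 6], "jaw": 30},
])

```text
clock: 20.05
position: [418.5, -204.0, 133.0]
ee_rot: [-0.341, 0.94, -0.0, 0.0]
contact_force: [0.0, -0.0, -0.4]
gripper_width: 29.4
grasp_force: 0.0
```

Run:
```python
from h import *
p=pose();im=optics.get_image("wrist");M=c2w("wrist",p);print(p[0]);cv2.imwrite("pics/w10.png",im)
for e in rings(im,130,300,9000):
  X=atz("wrist",e[0],12,M);print(np.array(e[0]),np.array(e[1]),X,p[1].inv().apply(X-p[0]))
```

```text
[ 418.5 -204.   133. ]
[ 38.4 351.7] [54.2 75.4] [ 752.4 -291.3   12. ] [-200.1 -281.   121.1]
[551.6 320.8] [ 13.4 170.5] [343.7 129.8  12. ] [-156.5  304.2  121. ]
[295.6 345.4] [56.  81.1] [553.5 -68.   12. ] [-190.7   17.9  121. ]
[173.5 414.1] [123.3 230.3] [ 733.3 -115.9   12. ] [-298.  -134.1  121.1]
[184.4 270.5] [30.2 33.6] [ 554.9 -222.1   12. ] [ -93.  -101.3  121. ]
[110.4 219.4] [30.9 40.5] [ 554.5 -311.8   12. ] [ -35.1 -169.9  121. ]
[406.4 198.1] [27.  32.5] [ 349.2 -101.5   12. ] [-12.5 123.2 120.9]
[279.7 181.8] [42.8 44. ] [ 416.2 -206.9   12. ] [  3.8  -0.7 120.9]
[ 26.4 168.8] [ 64.5 183.3] [ 560.6 -399.3   12. ] [  16.2 -240.9  121. ]
```

Emit:
step_arm([
  {"slide": [3.5, -0.5, 50], "dr": [0, 0, 0], "jaw": 56},
  {"slide": [3.5, -0.5, 110], "dr": [0, 0, 0], "jaw": 56},
  {"slide": [3.5, -0.5, 150], "dr": [0, 0, 0], "jaw": 56},
  {"slide": [3.5, -0.5, 166], "dr": [0, 0, 0], "jaw": 56},
  {"slide": [3.5, -0.5, 168], "dr": [0, 0, 0], "jaw": 56},
  {"slide": [3.5, -0.5, 168], "dr": [0, 0, 0], "jaw": 30},
  {"slide": [3.5, -0.5, 168], "dr": [0, 0, 0], "jaw": 30},
  {"slide": [3.5, -0.5, 168], "dr": [0, 0, 0], "jaw": 30},
])

```text
clock: 21.1
position: [417.2, -206.8, -34.4]
ee_rot: [-0.344, 0.939, -0.001, 0.001]
contact_force: [0.3, 0.5, 2.2]
gripper_width: 40.4
grasp_force: 60.8
```

Emit:
step_arm([
  {"slide": [0, 0, 0], "dr": [0, 0, 0], "jaw": 55},
  {"slide": [0, 0, 0], "dr": [0, 0, 0], "jaw": 55},
  {"slide": [0, 0, 0], "dr": [0, 0, 1.3], "jaw": 55},
  {"slide": [0, 0, 0], "dr": [0, 0, 2.6], "jaw": 55},
  {"slide": [0, 0, 0], "dr": [0, 0, 3.9], "jaw": 55},
  {"slide": [0, 0, 0], "dr": [0, 0, 5.2], "jaw": 55},
  {"slide": [0, 0, 0], "dr": [0, 0, 6.5], "jaw": 55},
  {"slide": [0, 0, 0], "dr": [0, 0, 7.8], "jaw": 55},
])

```text
clock: 22.1
position: [416.3, -206.7, -35.3]
ee_rot: [0.195, 0.981, -0.0, -0.0]
contact_force: [-0.3, 0.3, 1.1]
gripper_width: 54.9
grasp_force: 0.0
```

Emit:
step_arm([
  {"slide": [0, 0, 0], "dr": [0, 0, 1.3], "jaw": 55},
  {"slide": [0, 0, 0], "dr": [0, 0, 2.4], "jaw": 55},
  {"slide": [0, 0, 0], "dr": [0, 0, 2.4], "jaw": 30},
  {"slide": [0, 0, 0], "dr": [0, 0, 2.4], "jaw": 30},
  {"slide": [0, 0, 0], "dr": [0, 0, 2.4], "jaw": 30},
  {"slide": [0, 0, -40], "dr": [0, 0, 2.4], "jaw": 30},
  {"slide": [0, 0, -100], "dr": [0, 0, 2.4], "jaw": 30},
  {"slide": [0, 0, -150], "dr": [0, 0, 1.2], "jaw": 30},
])

```text
clock: 23.1
position: [416.3, -206.7, 116.6]
ee_rot: [0.27, 0.963, 0.0, 0.0]
contact_force: [1.2, -0.1, -0.2]
gripper_width: 40.1
grasp_force: 61.1
```

Emit:
step_arm([
  {"slide": [0, 0, 0], "dr": [0, 0, -1.3], "jaw": 30},
  {"slide": [0, 0, 0], "dr": [0, 0, -2.6], "jaw": 30},
  {"slide": [0, 0, 0], "dr": [0, 0, -3.9], "jaw": 30},
  {"slide": [0, 0, 0], "dr": [0, 0, -3.9], "jaw": 30},
  {"slide": [0, 0, 0], "dr": [0, 0, -3.9], "jaw": 30},
  {"slide": [0, 0, 0], "dr": [0, 0, -3.9], "jaw": 30},
  {"slide": [0, 0, 0], "dr": [0, 0, -3.9], "jaw": 30},
  {"slide": [0, 0, 0], "dr": [0, 0, -3.9], "jaw": 30},
])

```text
clock: 24.1
position: [416.4, -206.7, 114.7]
ee_rot: [0.005, 1.0, -0.0, -0.0]
contact_force: [-0.1, 0.3, -1.3]
gripper_width: 40.6
grasp_force: 61.1
```

```bash
cat >> h.py <<'E'
def to(x,y,z,yaw=None):
    "slide and dr (8-degree units about tool z) from the measured pose; yaw = stand-frame yaw of -tool x, degrees"
    p=pose();d=p[1].inv().apply(np.array([x,y,z])-p[0]);ax=-p[1].as_matrix()[:,0]
    y0=np.degrees(np.arctan2(ax[1],ax[0]));tilt=np.degrees(np.arccos(-p[1].as_matrix()[2,2]))
    print("at",p[0],"yaw",y0,"tilt",tilt,"slide",d,"drz",None if yaw is None else (y0-yaw)/8)
E
python3 - <<'E'
from h import *
to(534.5,177,110,-2)
E
```

```text
at [ 416.4 -206.7  114.7] yaw -0.5726499676286756 tilt 0.002265593541300763 slide [-114.3  384.9    4.7] drz 0.17841875404641555
```

Emit:
step_arm([
  {"slide": [-15, 55, 0], "dr": [0, 0, 0.18], "jaw": 30},
  {"slide": [-32, 112, 0], "dr": [0, 0, 0.18], "jaw": 30},
  {"slide": [-50, 170, 0], "dr": [0, 0, 0.18], "jaw": 30},
  {"slide": [-68, 228, 0], "dr": [0, 0, 0.18], "jaw": 30},
  {"slide": [-86, 286, 0], "dr": [0, 0, 0.18], "jaw": 30},
  {"slide": [-102, 340, 0], "dr": [0, 0, 0.18], "jaw": 30},
  {"slide": [-114, 384, 0], "dr": [0, 0, 0.18], "jaw": 30},
  {"slide": [-114, 384, 0], "dr": [0, 0, 0.18], "jaw": 30},
])

```text
clock: 25.1
position: [534.9, 179.0, 114.3]
ee_rot: [0.016, 1.0, 0.0, 0.0]
contact_force: [0.4, -0.3, -0.3]
gripper_width: 40.5
grasp_force: 61.1
```

Run:
```python
from h import *
optics.get_image("scene");optics.get_image("scene")
to(534.5,177,50,-2)
to(534.5,177,50,-2)
```

```text
at [533.6 176.2 114.2] yaw -1.9682778005437211 tilt 0.08051138638514366 slide [-0.9  0.9 64.2] drz 0.003965274932034857
at [533.6 176.2 114.2] yaw -1.9682778005437211 tilt 0.08051138638514366 slide [-0.9  0.9 64.2] drz 0.003965274932034857
```

Emit:
step_arm([
  {"slide": [-0.9, 0.8, 40], "dr": [0, 0, 0], "jaw": 30},
  {"slide": [-0.9, 0.8, 70], "dr": [0, 0, 0], "jaw": 30},
  {"slide": [-0.9, 0.8, 74], "dr": [0, 0, 0], "jaw": 30},
  {"slide": [-0.9, 0.8, 77], "dr": [0, 0, 0], "jaw": 30},
  {"slide": [-0.9, 0.8, 80], "dr": [0, 0, 0], "jaw": 30},
  {"slide": [-0.9, 0.8, 83], "dr": [0, 0, 0], "jaw": 30},
  {"slide": [-0.9, 0.8, 86], "dr": [0, 0, 0], "jaw": 30},
  {"slide": [-0.9, 0.8, 86], "dr": [0, 0, 0], "jaw": 30},
])

```text
clock: 26.2
position: [534.6, 176.8, 28.4]
ee_rot: [0.017, 1.0, -0.0, -0.0]
contact_force: [-0.4, 0.0, -1.6]
gripper_width: 39.9
grasp_force: 61.1
```

Emit:
step_arm([
  {"slide": [0, 0, 4], "dr": [0, 0, 0], "jaw": 30},
  {"slide": [0, 0, 10], "dr": [0, 0, 0], "jaw": 30},
  {"slide": [0, 0, 17], "dr": [0, 0, 0], "jaw": 30},
  {"slide": [0, 0, 24], "dr": [0, 0, 0], "jaw": 30},
  {"slide": [0, 0, 29], "dr": [0, 0, 0], "jaw": 30},
  {"slide": [0, 0, 32], "dr": [0, 0, 0], "jaw": 30},
  {"slide": [0, 0, 34], "dr": [0, 0, 0], "jaw": 30},
  {"slide": [0, 0, 34], "dr": [0, 0, 0], "jaw": 30},
])

```text
clock: 27.2
position: [534.6, 176.7, -5.6]
ee_rot: [0.018, 1.0, -0.0, -0.0]
contact_force: [-4.2, -0.0, -0.2]
gripper_width: 40.4
grasp_force: 61.1
```

Run:
```python
from h import *
to(534.5,177,50,-2);s=arm.read_state();print(s["contact_force"],s["gripper_width"])
```

```text
at [534.6 176.7  -5.6] yaw -2.0176605483668615 tilt 0.05283429428424089 slide [  0.2   0.3 -55.6] drz -0.0022075685458576855
[-4.2 -0.  -0.2] 40.38192468776312
```

Emit:
step_arm([
  {"slide": [0, 0, 0], "dr": [0, 0, 0], "jaw": 50},
  {"slide": [0, 0, 0], "dr": [0, 0, 0], "jaw": 54},
  {"slide": [0, 0, -10], "dr": [0, 0, 0], "jaw": 54},
  {"slide": [0, 0, -50], "dr": [0, 0, 0], "jaw": 54},
  {"slide": [0, 0, -100], "dr": [0, 0, 0], "jaw": 54},
  {"slide": [25, -20, -120], "dr": [0, 0, 0], "jaw": 45},
  {"slide": [60, -55, -120], "dr": [0, 0, 0], "jaw": 45},
  {"slide": [92, -83, -120], "dr": [0, 0, 0], "jaw": 45},
])

```text
clock: 28.2
position: [439.7, 96.4, 116.0]
ee_rot: [0.018, 1.0, 0.001, 0.001]
contact_force: [0.0, 0.5, -0.2]
gripper_width: 45.0
grasp_force: 0.0
```

Emit:
step_arm([
  {"slide": [0, 0, 0], "dr": [0, 0, -1.1], "jaw": 35},
  {"slide": [0, 0, 0], "dr": [0, 0, -2.2], "jaw": 35},
  {"slide": [0, 0, 0], "dr": [0, 0, -2.2], "jaw": 35},
  {"slide": [0, 0, 0], "dr": [0, 0, -2.2], "jaw": 35},
  {"slide": [0, 0, 0], "dr": [0, 0, -2.2], "jaw": 35},
  {"slide": [0, 0, 0], "dr": [0, 0, -2.2], "jaw": 35},
  {"slide": [0, 0, 0], "dr": [0, 0, -2.2], "jaw": 35},
  {"slide": [0, 0, 0], "dr": [0, 0, -2.2], "jaw": 35},
])

```text
clock: 29.2
position: [440.2, 97.1, 114.6]
ee_rot: [-0.136, 0.991, -0.0, -0.0]
contact_force: [0.3, 0.8, 0.3]
gripper_width: 34.9
grasp_force: 0.0
```

Run:
```python
from h import *
p=pose();im=optics.get_image("wrist");M=c2w("wrist",p);np.savez("p11",M=M);to(0,0,0,0)
cv2.imwrite("pics/w11r.png",im);c=optics.get_image("scene")
h=cv2.cvtColor(im,cv2.COLOR_BGR2HSV);m=cv2.inRange(h,(15,90,120),(35,255,255));C,_=cv2.findContours(m,0,1)
c0=max(C,key=cv2.contourArea);print(cv2.minAreaRect(c0),cv2.boundingRect(c0))
P=np.array(proj("scene",[533,176,40]),int)
a=cv2.resize(im[130:280,205:355],(500,500),interpolation=cv2.INTER_CUBIC);b=cv2.resize(c[P[1]-40:P[1]+25,P[0]-30:P[0]+30],(300,325),interpolation=cv2.INTER_CUBIC)
cv2.imwrite("pics/w11.png",np.hstack([a,cv2.copyMakeBorder(b,0,175,0,0,0)]))
```

```text
at [440.2  97.1 114.7] yaw 15.596793031867223 tilt 0.00896418603004576 slide [450.1  24.8 114.7] drz 1.949599128983403
((277.9049987792969, 190.4954833984375), (8.799553871154785, 33.343170166015625), 2.726310968399048) (273, 174, 10, 34)
```

View pics/w11.png

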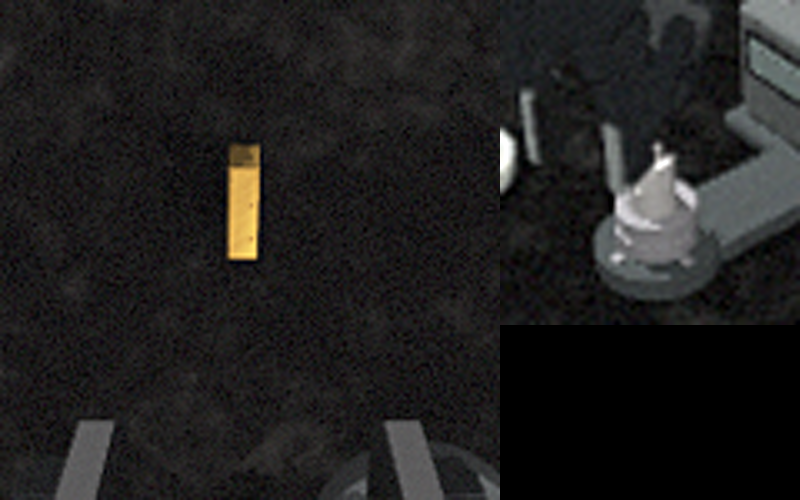

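Run:
```python
from h import *
M=np.load("p11.npz")["M"];X=atz("wrist",(278.05,194.2),26,M);to(X[0],X[1],X[2],-2);print(X)
a,b=[atz("wrist",(205+243.5*.3,130+r*.3),26,M) for r in(168,260)];print(np.linalg.norm(a-b))
```

```text
at [440.2  97.2 114.7] yaw 15.591743306187738 tilt 0.004701008490905751 slide [ 0.6 -1.9 88.7] drz 2.198967913273467
[440.1  95.1  26. ]
25.053753267381968
```

The key's top face is at crop (243,214), aligned with the tool, and both spacers are stacked on the post. I'll grip the key high up.

Emit:
step_arm([
  {"slide": [0.5, -1.9, 40], "dr": [0, 0, 0], "jaw": 30},
  {"slide": [0.5, -1.9, 90], "dr": [0, 0, 0], "jaw": 30},
  {"slide": [0.5, -1.9, 120], "dr": [0, 0, 0], "jaw": 30},
  {"slide": [0.5, -1.9, 133], "dr": [0, 0, 0], "jaw": 30},
  {"slide": [0.5, -1.9, 133], "dr": [0, 0, 0], "jaw": 20},
  {"slide": [0.5, -1.9, 133], "dr": [0, 0, 0], "jaw": 2},
  {"slide": [0.5, -1.9, 133], "dr": [0, 0, 0], "jaw": 2},
  {"slide": [0.5, -1.9, 133], "dr": [0, 0, 0], "jaw": 2},
])

```text
clock: 30.3
position: [441.1, 95.7, -17.2]
ee_rot: [-0.136, 0.991, 0.0, 0.001]
contact_force: [0.3, 0.4, 4.0]
gripper_width: 4.8
grasp_force: 59.3
```

Emit:
step_arm([
  {"slide": [0, 0, 0], "dr": [0, 0, 0], "jaw": 2},
  {"slide": [0, 0, 0], "dr": [0, 0, 0], "jaw": 2},
  {"slide": [0, 0, 0], "dr": [0, 0, 0], "jaw": 2},
  {"slide": [0, 0, 0], "dr": [0, 0, 0], "jaw": 2},
  {"slide": [0, 0, 0], "dr": [0, 0, 0], "jaw": 2},
  {"slide": [0, 0, 0], "dr": [0, 0, 0], "jaw": 2},
  {"slide": [0, 0, 0], "dr": [0, 0, 0], "jaw": 2},
  {"slide": [0, 0, 0], "dr": [0, 0, 0], "jaw": 2},
])

```text
clock: 31.3
position: [441.1, 95.7, -17.3]
ee_rot: [-0.136, 0.991, 0.0, 0.001]
contact_force: [-1.6, 0.2, 5.3]
gripper_width: 4.9
grasp_force: 59.7
```

Emit:
step_arm([
  {"slide": [0, 0, -40], "dr": [0, 0, 0], "jaw": 2},
  {"slide": [0, 0, -90], "dr": [0, 0, 0], "jaw": 2},
  {"slide": [-20, 9, -110], "dr": [0, 0, 0.5], "jaw": 2},
  {"slide": [-60, 26, -118], "dr": [0, 0, 1.5], "jaw": 2},
  {"slide": [-100, 43, -118], "dr": [0, 0, 2.2], "jaw": 2},
  {"slide": [-117, 51, -118], "dr": [0, 0, 2.2], "jaw": 2},
  {"slide": [-117, 51, -118], "dr": [0, 0, 2.2], "jaw": 2},
  {"slide": [-117, 51, -118], "dr": [0, 0, 2.2], "jaw": 2},
])

```text
clock: 32.3
position: [538.1, 175.1, 99.2]
ee_rot: [0.018, 1.0, -0.0, -0.001]
contact_force: [-0.6, 0.0, -0.6]
gripper_width: 4.9
grasp_force: 58.8
```

Run:
```python
from h import *
p=pose();im=optics.get_image("wrist");M=c2w("wrist",p);np.savez("p12",M=M);to(540,176.6,60,-2);print(arm.read_state()["gripper_width"])
cv2.imwrite("pics/w12r.png",im);cv2.imwrite("pics/w12.png",cv2.resize(im[150:300,205:355],(600,600),interpolation=cv2.INTER_CUBIC))
```

```text
at [538.1 175.   99.5] yaw -2.0185829168871376 tilt 0.0756373514891778 slide [-1.9  1.7 39.5] drz -0.0023228646108922058
4.903288267210112
```

View pics/w12.png

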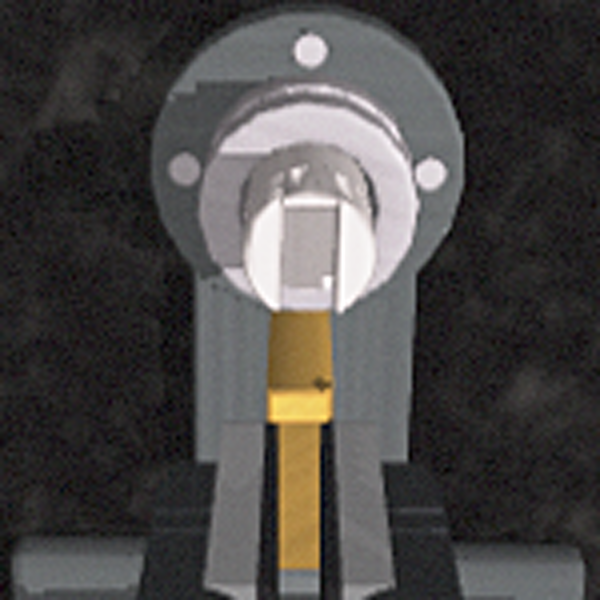

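The post top is centred at about crop (310,252), with the slot at columns 283–338. The key's inner bottom edge is at (301,312).

Run:
```python
from h import *
M=np.load("p12.npz")["M"];P=lambda u,v:(205+u/4,150+v/4)
for n,q,z in(("post",(310,252),69),("slot back",(310.5,205),69),("slot front",(310.5,310),69),("key bottom inner",(301,312),116.7),("key top inner",(300,390),142.7)):
    print(n,atz("wrist",P(*q),z,M))
```

```text
post [533.8 176.8  69. ]
slot back [525.2 177.2  69. ]
slot front [544.7 176.6  69. ]
key bottom inner [525.2 175.4 116.7]
key top inner [524.4 175.2 142.7]
```

Emit:
step_arm([
  {"slide": [-2.3, 1.7, 20], "dr": [0, 0, 0], "jaw": 2},
  {"slide": [-2.3, 1.7, 38], "dr": [0, 0, 0], "jaw": 2},
  {"slide": [-2.3, 1.7, 43], "dr": [0, 0, 0], "jaw": 2},
  {"slide": [-2.3, 1.7, 46], "dr": [0, 0, 0], "jaw": 2},
  {"slide": [-2.3, 1.7, 48], "dr": [0, 0, 0], "jaw": 2},
  {"slide": [-2.3, 1.7, 50], "dr": [0, 0, 0], "jaw": 2},
  {"slide": [-2.3, 1.7, 51], "dr": [0, 0, 0], "jaw": 2},
  {"slide": [-2.3, 1.7, 51], "dr": [0, 0, 0], "jaw": 2},
])

```text
clock: 33.35
position: [541.6, 177.4, 48.8]
ee_rot: [0.017, 1.0, -0.0, 0.0]
contact_force: [-0.9, 0.2, -0.2]
gripper_width: 5.0
grasp_force: 58.8
```

Emit:
step_arm([
  {"slide": [0, 0, 1], "dr": [0, 0, 0], "jaw": 2},
  {"slide": [0, 0, 2], "dr": [0, 0, 0], "jaw": 2},
  {"slide": [0, 0, 3], "dr": [0, 0, 0], "jaw": 2},
  {"slide": [0, 0, 4], "dr": [0, 0, 0], "jaw": 2},
  {"slide": [0, 0, 5], "dr": [0, 0, 0], "jaw": 2},
  {"slide": [0, 0, 6], "dr": [0, 0, 0], "jaw": 2},
  {"slide": [0, 0, 6], "dr": [0, 0, 0], "jaw": 2},
  {"slide": [0, 0, 6], "dr": [0, 0, 0], "jaw": 2},
])

```text
clock: 34.35
position: [541.5, 177.4, 42.6]
ee_rot: [0.017, 1.0, -0.0, -0.0]
contact_force: [-0.0, -1.5, -1.1]
gripper_width: 4.8
grasp_force: 58.7
```

Emit:
step_arm([
  {"slide": [0, -0.2, 1], "dr": [0, 0, 0], "jaw": 2},
  {"slide": [0, -0.2, 2], "dr": [0, 0, 0], "jaw": 2},
  {"slide": [0, -0.2, 3], "dr": [0, 0, 0], "jaw": 2},
  {"slide": [0, -0.2, 4], "dr": [0, 0, 0], "jaw": 2},
  {"slide": [0.7, -0.2, 4], "dr": [0, 0, 0], "jaw": 2},
  {"slide": [1.4, -0.2, 4], "dr": [0, 0, 0], "jaw": 2},
  {"slide": [2.0, -0.2, 4], "dr": [0, 0, 0], "jaw": 2},
  {"slide": [2.0, -0.2, 4], "dr": [0, 0, 0], "jaw": 2},
])

```text
clock: 35.35
position: [539.6, 177.3, 38.8]
ee_rot: [0.017, 1.0, 0.0, 0.0]
contact_force: [1.3, -0.6, -0.4]
gripper_width: 5.2
grasp_force: 58.8
```

Emit:
step_arm([
  {"slide": [0.5, 0, 0], "dr": [0, 0, 0], "jaw": 2},
  {"slide": [1.0, 0, 0], "dr": [0, 0, 0], "jaw": 2},
  {"slide": [1.3, 0, 0], "dr": [0, 0, 0], "jaw": 2},
  {"slide": [1.3, 0, 1], "dr": [0, 0, 0], "jaw": 2},
  {"slide": [1.3, 0, 2], "dr": [0, 0, 0], "jaw": 2},
  {"slide": [1.3, 0, 2.5], "dr": [0, 0, 0], "jaw": 2},
  {"slide": [1.3, 0, 2.5], "dr": [0, 0, 0], "jaw": 2},
  {"slide": [1.3, 0, 2.5], "dr": [0, 0, 0], "jaw": 2},
])

```text
clock: 36.35
position: [539.4, 177.5, 36.9]
ee_rot: [0.017, 1.0, 0.0, 0.001]
contact_force: [4.8, -2.6, 2.9]
gripper_width: 4.9
grasp_force: 59.3
```

Emit:
step_arm([
  {"slide": [0, 0, 0], "dr": [0, 0, 0], "jaw": 20},
  {"slide": [0, 0, 0], "dr": [0, 0, 0], "jaw": 24},
  {"slide": [0, 0, 0], "dr": [0, 0, 0], "jaw": 24},
  {"slide": [0, 0, -10], "dr": [0, 0, 0], "jaw": 24},
  {"slide": [0, 0, -40], "dr": [0, 0, 0], "jaw": 24},
  {"slide": [0, 0, -80], "dr": [0, 0, 0], "jaw": 60},
  {"slide": [0, 0, -100], "dr": [0, 0, 0], "jaw": 60},
  {"slide": [0, 0, -100], "dr": [0, 0, 0], "jaw": 60},
])

```text
clock: 37.35
position: [539.3, 178.0, 138.5]
ee_rot: [0.017, 1.0, 0.001, 0.002]
contact_force: [0.3, 0.3, -0.6]
gripper_width: 59.9
grasp_force: 0.0
```

Run:
```python
from h import *
p=pose();im=optics.get_image("wrist");M=c2w("wrist",p);np.savez("p13",M=M);to(0,0,0,-2)
cv2.imwrite("pics/w13r.png",im)
h=cv2.cvtColor(im,cv2.COLOR_BGR2HSV);m=cv2.inRange(h,(12,80,80),(35,255,255));C,_=cv2.findContours(m,0,1)
c0=max(C,key=cv2.contourArea);x,y,w,hh=cv2.boundingRect(c0);print(x,y,w,hh,cv2.contourArea(c0))
print("expect",[np.array(proj("wrist",np.array([533.6+a*.9994-0*b,176.8-a*.035+b,z]),M)) for a in(-8,17) for b in(-4,4) for z in(80,)],np.array(proj("wrist",[541.8,176.8,67],M)))
bright=(h[:,:,2]>170)&(m>0);ys,xs=np.nonzero(bright);print("bright",xs.min(),xs.max(),ys.min(),ys.max(),xs.mean(),ys.mean())
b=im[y-30:y+hh+20,x-25:x+w+25];cv2.imwrite("pics/w13.png",cv2.resize(b,None,fx=6,fy=6))
```

```text
at [538.2 177.5 136.8] yaw -2.0080188390328493 tilt 0.0870719129539837 slide [ 531.8 -196.4  136.1] drz -0.0010023548791061598
273 185 11 34 314.5
expect [array([272.8, 188.9]), array([283.2, 188.5]), array([273. , 219.2]), array([283. , 218.9])] [278.3 203.3]
bright 274 283 189 218 278.0367647058824 203.39705882352942
```

Key confirmed in the slot: its top face covers rows 189–218 and columns 274–283, exactly as expected at z=80. On to the carrier.

Emit:
step_arm([
  {"slide": [0, -40, -10], "dr": [0, 0, 0], "jaw": 70},
  {"slide": [-1, -95, -20], "dr": [0, 0, 0], "jaw": 70},
  {"slide": [-2, -150, -20], "dr": [0, 0, 0], "jaw": 70},
  {"slide": [-4, -190, -20], "dr": [0, 0, 0], "jaw": 70},
  {"slide": [-4, -203, -20], "dr": [0, 0, 0], "jaw": 70},
  {"slide": [-4, -203, -20], "dr": [0, 0, 0], "jaw": 70},
  {"slide": [-4, -203, -20], "dr": [0, 0, 0], "jaw": 70},
  {"slide": [-4, -203, -20], "dr": [0, 0, 0], "jaw": 70},
])

```text
clock: 38.4
position: [535.3, -24.6, 156.0]
ee_rot: [0.017, 1.0, 0.0, -0.0]
contact_force: [0.4, 0.0, -0.2]
gripper_width: 70.0
grasp_force: 0.0
```

Run:
```python
from h import *
p=pose();im=optics.get_image("wrist");M=c2w("wrist",p);np.savez("p14",M=M);to(0,0,0,-2)
cv2.imwrite("pics/w14r.png",im)
P=np.array(proj("wrist",[535,-26,46],M),int);print(P)
cv2.imwrite("pics/w14.png",cv2.resize(im[P[1]-110:P[1]+90,P[0]-100:P[0]+100],(600,600),interpolation=cv2.INTER_CUBIC))
```

```text
at [535.3 -24.7 156.1] yaw -1.908200416452197 tilt 0.007782058182188428 slide [535.8   6.8 156.2] drz 0.011474947943475367
[278 187]
```

View pics/w14.png

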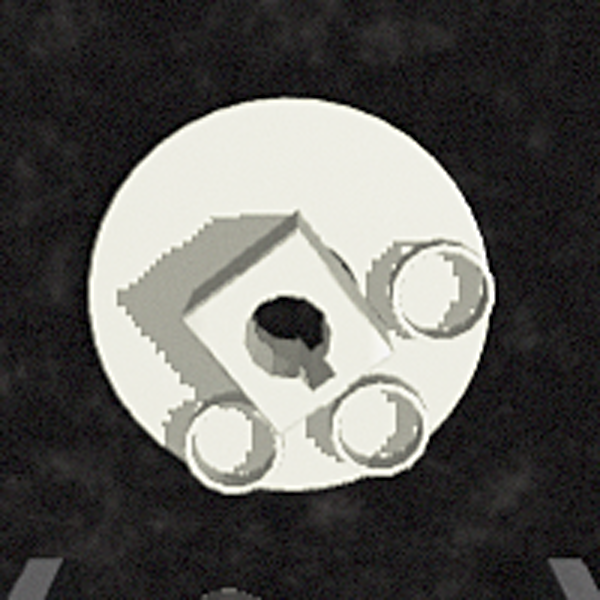

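Carrier neck corners are at crop (298,230), (392,350), (285,432) and (185,320), the bore at (291,330), and the pocket ring tops at (441,290), (378,425) and (233,445).

Run:
```python
from h import *
M=np.load("p14.npz")["M"];W=lambda u,v,z:atz("wrist",(178+u/3,77+v/3),z,M)
N=[W(*q,46) for q in((298,230),(392,350),(285,432),(185,320))];c=np.mean(N,0);print("neck",c,W(291,330,46))
for i in range(4):
    d=N[(i+1)%4]-N[i];print(np.linalg.norm(d),np.degrees(np.arctan2(d[1],d[0])))
P=[W(*q,20) for q in((441,290),(378,425),(233,445))]
for q in P:d=q-c;print(q,np.hypot(d[0],d[1]),np.degrees(np.arctan2(d[1],d[0])))
d0=W(322,375,46)-W(291,330,46);print("key",np.degrees(np.arctan2(d0[1],d0[0])))
print("disc",W(290,295,8))
to(c[0],c[1],60,38)
```

```text
neck [535.6 -29.4  46. ] [534.1 -29.1  46. ]
47.659290599435685 36.10998367508503
43.43302204162521 -52.57466316325419
48.22946911940996 -142.3049936751433
44.75783560554353 126.68002139948885
[529.1  20.9  20. ] 50.694213100798386 97.42366449650403
[576.6  -0.5  20. ] 50.134504617539605 35.18007085291481
[582.5 -51.5  20. ] 51.827034114780034 -25.325792147925956
key 31.608058923575204
disc [532.  -29.8   8. ]
at [535.3 -24.7 156.1] yaw -1.908200416452197 tilt 0.007782058182188428 slide [-0.6 -4.7 96.1] drz -4.9885250520565245
```

Emit:
step_arm([
  {"slide": [0, -2, 20], "dr": [0, 0, -1.2], "jaw": 75},
  {"slide": [0, -4.6, 50], "dr": [0, 0, -2.4], "jaw": 75},
  {"slide": [0, -4.6, 80], "dr": [0, 0, -3.6], "jaw": 75},
  {"slide": [0, -4.6, 100], "dr": [0, 0, -4.8], "jaw": 75},
  {"slide": [0, -4.6, 100], "dr": [0, 0, -4.8], "jaw": 75},
  {"slide": [0, -4.6, 100], "dr": [0, 0, -4.8], "jaw": 75},
  {"slide": [0, -4.6, 100], "dr": [0, 0, -4.8], "jaw": 75},
  {"slide": [0, -4.6, 100], "dr": [0, 0, -4.8], "jaw": 75},
])

```text
clock: 39.45
position: [535.5, -30.1, 57.1]
ee_rot: [-0.312, 0.95, -0.0, 0.001]
contact_force: [-0.1, -0.6, -0.2]
gripper_width: 75.3
grasp_force: 0.0
```

Run:
```python
from h import *
p=pose();im=optics.get_image("wrist");M=c2w("wrist",p);np.savez("p15",M=M);to(535.2,-29.3,-15,36.5)
cv2.imwrite("pics/w15r.png",im)
# bore: dark blob near the neck
P=np.array(proj("wrist",[535.2,-29.3,46],M));print(P)
g=cv2.cvtColor(im,cv2.COLOR_BGR2GRAY);roi=g[int(P[1])-45:int(P[1])+45,int(P[0])-45:int(P[0])+45]
m=(roi<205).astype(np.uint8)
for c in cv2.findContours(m,0,1)[0]:
    if cv2.contourArea(c)>60:print(np.array(cv2.boundingRect(c))+[int(P[0])-45,int(P[1])-45,0,0],cv2.contourArea(c))
```

```text
at [535.4 -30.2  56.9] yaw 36.370422328600135 tilt 0.07399181708332628 slide [-0.3  0.9 71.9] drz -0.01619720892498311
[282.4 230.6]
[248 263  17  12] 97.0
[314 217  13  39] 247.0
[259 210  43  47] 1338.5
[237 185  81  79] 1421.5
```

Emit:
step_arm([
  {"slide": [-0.3, 0.5, 25], "dr": [0, 0, 0], "jaw": 75},
  {"slide": [-0.3, 0.5, 50], "dr": [0, 0, 0], "jaw": 75},
  {"slide": [-0.3, 0.5, 66], "dr": [0, 0, 0], "jaw": 75},
  {"slide": [-0.3, 0.5, 71], "dr": [0, 0, 0], "jaw": 70},
  {"slide": [-0.3, 0.5, 71], "dr": [0, 0, 0], "jaw": 35},
  {"slide": [-0.3, 0.5, 71], "dr": [0, 0, 0], "jaw": 35},
  {"slide": [-0.3, 0.5, 71], "dr": [0, 0, 0], "jaw": 35},
  {"slide": [-0.3, 0.5, 71], "dr": [0, 0, 0], "jaw": 35},
])

```text
clock: 40.5
position: [535.8, -29.5, -13.8]
ee_rot: [-0.312, 0.95, -0.0, 0.001]
contact_force: [-0.9, 1.0, 4.7]
gripper_width: 44.6
grasp_force: 64.0
```

Emit:
step_arm([
  {"slide": [0, 0, -20], "dr": [0, 0, 0], "jaw": 35},
  {"slide": [0, 0, -60], "dr": [0, 0, 0], "jaw": 35},
  {"slide": [0, 0, -100], "dr": [0, 0, 0], "jaw": 35},
  {"slide": [0, 0, -115], "dr": [0, 0, 0], "jaw": 35},
  {"slide": [0, 0, -115], "dr": [0, 0, 1.2], "jaw": 35},
  {"slide": [0, 0, -115], "dr": [0, 0, 2.4], "jaw": 35},
  {"slide": [0, 0, -115], "dr": [0, 0, 3.6], "jaw": 35},
  {"slide": [0, 0, -115], "dr": [0, 0, 4.8], "jaw": 35},
])

```text
clock: 41.5
position: [533.3, -29.8, 98.2]
ee_rot: [0.021, 1.0, -0.0, -0.002]
contact_force: [-0.1, 0.1, -4.2]
gripper_width: 44.9
grasp_force: 63.0
```

Run:
```python
from h import *
p=pose();im=optics.get_image("wrist");M=c2w("wrist",p);np.savez("p16",M=M);to(533.5,176.8,101,-2);print(arm.read_state()["gripper_width"],arm.read_state()["contact_force"])
cv2.imwrite("pics/w16r.png",im)
T=lambda x,y,z:p[0]+p[1].apply([x,y,z])
print([np.array(proj("wrist",T(x,0,-60),M)) for x in(0,13.3,-13.3,-19,25,-25)])
cv2.imwrite("pics/w16.png",cv2.resize(im[200:400,150:410],(780,600),interpolation=cv2.INTER_CUBIC))
```

```text
at [533.3 -29.8  98.2] yaw -2.5589768964940993 tilt 0.23336286623764924 slide [  9.1 206.4  -2.8] drz -0.06987211206176241
44.63129032352666 [-0.6 -0.9 -4. ]
[array([280.8, 292.8]), array([280.9, 265.8]), array([280.8, 318.2]), array([280.7, 328.7]), array([281. , 240.7]), array([280.7, 339.4])]
```

View pics/w16.png

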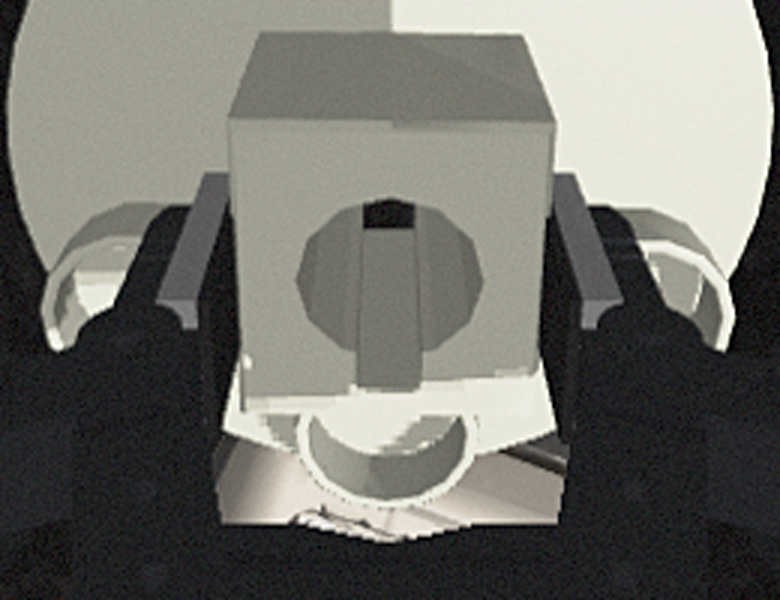

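The held carrier's bore is centred at crop (390,278), keyway towards the reader and level. Carry it over the post.

Emit:
step_arm([
  {"slide": [1, 20, 0], "dr": [0, 0, -0.07], "jaw": 35},
  {"slide": [2, 55, 0], "dr": [0, 0, -0.07], "jaw": 35},
  {"slide": [4, 95, 0], "dr": [0, 0, -0.07], "jaw": 35},
  {"slide": [6, 135, 0], "dr": [0, 0, -0.07], "jaw": 35},
  {"slide": [7, 170, 0], "dr": [0, 0, -0.07], "jaw": 35},
  {"slide": [8, 195, 0], "dr": [0, 0, -0.07], "jaw": 35},
  {"slide": [8.3, 206.5, 0], "dr": [0, 0, -0.07], "jaw": 35},
  {"slide": [8.3, 206.5, 0], "dr": [0, 0, -0.07], "jaw": 35},
])

```text
clock: 42.55
position: [533.3, 176.9, 99.3]
ee_rot: [0.012, 1.0, -0.0, -0.001]
contact_force: [0.3, -0.3, -3.1]
gripper_width: 45.0
grasp_force: 63.2
```

Run:
```python
from h import *
optics.get_image("wrist");p=pose();im=optics.get_image("wrist");to(534.3,176.9,69,-2);cv2.imwrite("pics/w17r.png",im)
s=arm.read_state();print(s["gripper_width"],s["contact_force"])
```

```text
at [533.4 176.   99.7] yaw -1.456707648895722 tilt 0.0907253436614819 slide [-0.9  1.  30.7] drz 0.06791154388803475
44.92511949589026 [-1.   0.5 -3.7]
```

Emit:
step_arm([
  {"slide": [-0.9, 0.9, 10], "dr": [0, 0, 0.07], "jaw": 35},
  {"slide": [-0.9, 0.9, 24], "dr": [0, 0, 0.07], "jaw": 35},
  {"slide": [-0.9, 0.9, 30], "dr": [0, 0, 0.07], "jaw": 35},
  {"slide": [-0.9, 0.9, 32], "dr": [0, 0, 0.07], "jaw": 35},
  {"slide": [-0.9, 0.9, 34], "dr": [0, 0, 0.07], "jaw": 35},
  {"slide": [-0.9, 0.9, 36], "dr": [0, 0, 0.07], "jaw": 35},
  {"slide": [-0.9, 0.9, 37], "dr": [0, 0, 0.07], "jaw": 35},
  {"slide": [-0.9, 0.9, 37], "dr": [0, 0, 0.07], "jaw": 35},
])

```text
clock: 43.65
position: [534.8, 177.8, 63.3]
ee_rot: [0.017, 1.0, 0.0, 0.0]
contact_force: [0.7, -0.0, -3.1]
gripper_width: 44.4
grasp_force: 63.2
```

Run:
```python
from h import *
to(534.3,176.9,25,-2);s=arm.read_state();print(s["gripper_width"],s["contact_force"],s["wrist_torque"])
```

```text
at [534.8 177.8  63.3] yaw -1.9966239786534625 tilt 0.007648518671331006 slide [ 0.5 -1.  38.3] drz 0.000422002668317184
44.445290950113495 [ 0.7 -0.  -3.1] [ 0.   0.1 -0. ]
```

Emit:
step_arm([
  {"slide": [0.3, -0.7, 1], "dr": [0, 0, 0], "jaw": 35},
  {"slide": [0.3, -0.7, 2.5], "dr": [0, 0, 0], "jaw": 35},
  {"slide": [0.3, -0.7, 4], "dr": [0, 0, 0], "jaw": 35},
  {"slide": [0.3, -0.7, 5.5], "dr": [0, 0, 0], "jaw": 35},
  {"slide": [0.3, -0.7, 7], "dr": [0, 0, 0], "jaw": 35},
  {"slide": [0.3, -0.7, 8.5], "dr": [0, 0, 0], "jaw": 35},
  {"slide": [0.3, -0.7, 9], "dr": [0, 0, 0], "jaw": 35},
  {"slide": [0.3, -0.7, 9], "dr": [0, 0, 0], "jaw": 35},
])

```text
clock: 44.65
position: [534.5, 177.1, 54.2]
ee_rot: [0.017, 1.0, -0.0, -0.0]
contact_force: [-0.0, 0.7, -2.7]
gripper_width: 44.2
grasp_force: 63.2
```

Emit:
step_arm([
  {"slide": [0, 0, 1], "dr": [0, 0, 0], "jaw": 35},
  {"slide": [0, 0, 2], "dr": [0, 0, 0], "jaw": 35},
  {"slide": [0, 0, 3], "dr": [0, 0, 0], "jaw": 35},
  {"slide": [0, 0, 4], "dr": [0, 0, 0], "jaw": 35},
  {"slide": [0, 0, 5], "dr": [0, 0, 0], "jaw": 35},
  {"slide": [0, 0, 6], "dr": [0, 0, 0], "jaw": 35},
  {"slide": [0, 0, 7], "dr": [0, 0, 0], "jaw": 35},
  {"slide": [0, 0, 7], "dr": [0, 0, 0], "jaw": 35},
])

```text
clock: 45.65
position: [534.4, 177.1, 47.1]
ee_rot: [0.017, 1.0, -0.0, -0.0]
contact_force: [-0.1, -1.0, -2.8]
gripper_width: 44.4
grasp_force: 63.2
```

Threaded freely. Lower it the rest of the way.

Emit:
step_arm([
  {"slide": [0, 0, 3], "dr": [0, 0, 0], "jaw": 35},
  {"slide": [0, 0, 6], "dr": [0, 0, 0], "jaw": 35},
  {"slide": [0, 0, 9], "dr": [0, 0, 0], "jaw": 35},
  {"slide": [0, 0, 12], "dr": [0, 0, 0], "jaw": 35},
  {"slide": [0, 0, 15], "dr": [0, 0, 0], "jaw": 35},
  {"slide": [0, 0, 18], "dr": [0, 0, 0], "jaw": 35},
  {"slide": [0, 0, 19], "dr": [0, 0, 0], "jaw": 35},
  {"slide": [0, 0, 19], "dr": [0, 0, 0], "jaw": 35},
])

```text
clock: 46.65
position: [534.5, 177.1, 28.2]
ee_rot: [0.017, 1.0, -0.0, -0.0]
contact_force: [-0.4, -0.5, -2.9]
gripper_width: 44.6
grasp_force: 63.2
```

Emit:
step_arm([
  {"slide": [0, 0, 0.5], "dr": [0, 0, 0], "jaw": 35},
  {"slide": [0, 0, 1], "dr": [0, 0, 0], "jaw": 35},
  {"slide": [0, 0, 1.5], "dr": [0, 0, 0], "jaw": 35},
  {"slide": [0, 0, 2], "dr": [0, 0, 0], "jaw": 35},
  {"slide": [0, 0, 2], "dr": [0, 0, 0], "jaw": 35},
  {"slide": [0, 0, 2], "dr": [0, 0, 0], "jaw": 35},
  {"slide": [0, 0, 2], "dr": [0, 0, 0], "jaw": 35},
  {"slide": [0, 0, 2], "dr": [0, 0, 0], "jaw": 35},
])

```text
clock: 47.65
position: [534.5, 177.1, 26.2]
ee_rot: [0.017, 1.0, 0.0, 0.0]
contact_force: [-1.1, 0.1, -4.6]
gripper_width: 44.5
grasp_force: 63.2
```

Emit:
step_arm([
  {"slide": [0, 0, 1], "dr": [0, 0, 0], "jaw": 35},
  {"slide": [0, 0, 1.2], "dr": [0, 0, 0], "jaw": 35},
  {"slide": [0, 0, 1.2], "dr": [0, 0, 0], "jaw": 58},
  {"slide": [0, 0, 1.2], "dr": [0, 0, 0], "jaw": 62},
  {"slide": [0, 0, 1.2], "dr": [0, 0, 0], "jaw": 62},
  {"slide": [0, 0, -20], "dr": [0, 0, 0], "jaw": 62},
  {"slide": [0, 0, -70], "dr": [0, 0, 0], "jaw": 62},
  {"slide": [0, 0, -120], "dr": [0, 0, 0], "jaw": 62},
])

```text
clock: 48.65
position: [534.3, 177.0, 147.5]
ee_rot: [0.017, 1.0, -0.0, -0.0]
contact_force: [1.1, 0.4, -0.1]
gripper_width: 62.0
grasp_force: 0.0
```

Run:
```python
from h import *
optics.get_image("wrist");p=pose();im=optics.get_image("wrist");M=c2w("wrist",p);np.savez("p18",M=M);cv2.imwrite("pics/w18r.png",im)
to(525,-229,115,-2)
c=np.array([533.5,176.9]);t=np.radians(-2);r=lambda a,d:c+d*np.array([np.cos(t+a),np.sin(t+a)])
for n,q,z in(("neck",c,85),("p0",r(np.pi/3,52),59),("p1",r(0,52),59),("p2",r(-np.pi/3,52),59)):print(n,q,np.array(proj("wrist",[*q,z],M)))
g=(im.min(2)>200).astype(np.uint8);x,y,w,h=200,150,160,150
for i in(0,1,2):
    q=r([np.pi/3,0,-np.pi/3][i],52);P=np.array(proj("wrist",[*q,59],M),int);roi=cv2.cvtColor(im[P[1]-30:P[1]+30,P[0]-30:P[0]+30],6)
    C=cv2.HoughCircles(cv2.GaussianBlur(roi,(3,3),0),3,1.5,10,param1=100,param2=0.6,minRadius=12,maxRadius=28)
    print(P,None if C is None else C[0][:3,:]+[P[0]-30,P[1]-30,0])
cv2.imwrite("pics/w18.png",cv2.resize(im[120:330,150:410],(780,630))[:600])
```

```text
at [538.4 179.  153. ] yaw -1.9322517803590407 tilt 0.7774063518468475 slide [   0.1 -408.4   35.4] drz 0.008468527455119917
neck [533.5 176.9] [277.1 193.7]
p0 [561.1 221. ] [326.3 212.4]
p1 [585.5 175.1] [277.  238.3]
p2 [557.9 131. ] [227.7 212.4]
[326 212] [[326.8 212.8  18.6]
 [322.2 196.2  27.2]
 [331.2 223.2  27.2]]
[277 238] [[276.2 238.8  15.4]
 [264.2 229.8  20.5]
 [270.2 247.8  18.9]]
[227 212] [[229.2 211.2  17.2]
 [226.2 185.8  23.9]
 [226.2 200.8  23.9]]
```

The carrier's pockets appear within 2 px of where a home, level carrier at yaw -2° would put them. Now the vials.

Emit:
step_arm([
  {"slide": [0, -55, 5], "dr": [0, 0, 0], "jaw": 60},
  {"slide": [0, -115, 10], "dr": [0, 0, 0], "jaw": 60},
  {"slide": [0, -175, 15], "dr": [0, 0, 0], "jaw": 60},
  {"slide": [0, -235, 20], "dr": [0, 0, 0], "jaw": 50},
  {"slide": [0, -295, 25], "dr": [0, 0, 0], "jaw": 50},
  {"slide": [0, -355, 30], "dr": [0, 0, 0], "jaw": 50},
  {"slide": [0, -410, 30], "dr": [0, 0, 0], "jaw": 50},
  {"slide": [0, -440, 30], "dr": [0, 0, 0], "jaw": 50},
])

```text
clock: 49.75
position: [518.4, -265.2, 115.7]
ee_rot: [0.019, 1.0, -0.0, -0.0]
contact_force: [-0.1, 0.3, 0.3]
gripper_width: 50.1
grasp_force: 0.0
```

```bash
cat >> h.py <<'E'
def caps(im,M,zc=62):
    "white caps: centre and direction of the black line on them"
    h=cv2.cvtColor(im,cv2.COLOR_BGR2HSV);w=((h[:,:,1]<60)&(h[:,:,2]>150)).astype(np.uint8)
    for c in cv2.findContours(cv2.morphologyEx(w,cv2.MORPH_CLOSE,np.ones((5,5))),0,1)[0]:
        a=cv2.contourArea(c)
        if not 250<a<4000 or len(c)<12:continue
        e=cv2.fitEllipse(c);X=atz("wrist",e[0],zc,M)
        # sample top disc: darkness over angle on world circles of radius 5..10
        best=[]
        g=h[:,:,2]
        for t in range(0,360,3):
            v=[]
            for r in(3,5,7,9,10.5):
                u=np.array(proj("wrist",X+[r*np.cos(np.radians(t)),r*np.sin(np.radians(t)),0],M))
                v.append(cv2.getRectSubPix(g,(1,1),tuple(float(k) for k in u))[0,0])
            best.append(np.mean(v))
        b=np.array(best,float);k=b.argmin();W=np.clip(np.percentile(b,60)-b,0,None)*(np.abs((np.arange(120)-k+60)%120-60)<9)
        t=np.radians(np.arange(0,360,3));yaw=np.degrees(np.arctan2((W*np.sin(t)).sum(),(W*np.cos(t)).sum()))
        print("cap",np.array(e[0]),np.array(e[1]),a,"world",X,"yaw",yaw,"dark",b[k],"med",np.median(b))
E
python3 - <<'E'
from h import *
optics.get_image("wrist");p=pose();im=optics.get_image("wrist");M=c2w("wrist",p);cv2.imwrite("pics/w19r.png",im)
to(0,0,0,0);caps(im,M)
E
```

```text
at [ 518.5 -265.3  115.5] yaw -2.2408056197546142 tilt 0.030390356721155906 slide [528.4 244.9 115.7] drz -0.2801007024693268
cap [271.1 366.2] [25.5 48.2] 902.5 world [ 672.4 -281.3   62. ] yaw -57.15596908405774 dark 160.4 med 164.7
cap [532.4 363. ] [50.9 96.8] 2994.0 world [677.7 -41.7  62. ] yaw -130.20890945751148 dark 178.2 med 219.7
cap [324.3 312.3] [23.1 73.1] 1063.0 world [ 615.2 -232.7   62. ] yaw 108.66897162138875 dark 153.6 med 217.0
cap [237.4 217.5] [29.5 41.6] 872.5 world [ 525.2 -300.7   62. ] yaw 45.36018619777541 dark 93.8 med 229.9
cap [334.1 214.5] [30.2 33.7] 783.5 world [ 525.5 -225.7   62. ] yaw 10.69527017048574 dark 31.4 med 243.2
```

Run:
```python
from h import *
im=cv2.imread("pics/w19r.png");p=pose();M=c2w("wrist",p)
h=cv2.cvtColor(im,cv2.COLOR_BGR2HSV)
for P in((237,217),(334,214)):
    roi=im[P[1]-30:P[1]+30,P[0]-30:P[0]+30]
    v=cv2.resize(cv2.cvtColor(roi,6),None,fx=2,fy=2,interpolation=cv2.INTER_CUBIC)
    C=cv2.HoughCircles(cv2.GaussianBlur(v,(3,3),0),4,1.5,10,param1=150,param2=0.3,minRadius=26,maxRadius=42) if 0 else cv2.HoughCircles(cv2.GaussianBlur(v,(5,5),0),3,1.5,10,param1=120,param2=12,minRadius=28,maxRadius=38)
    for c in C[0][:3]:
        q=(c[0]/2+P[0]-30,c[1]/2+P[1]-30);print(q,c[2]/2,atz("wrist",q,62,M))
    w=v.astype(int);
    for r in w[::4]:print("".join(" .:-=+*#%@"[min(9,x//26)] for x in r[::2]))
```

```text
(np.float32(234.375), np.float32(220.375)) 15.275 [ 527.4 -301.2   62. ]
(np.float32(238.125), np.float32(215.125)) 15.275 [ 523.2 -298.    62. ]
(np.float32(245.625), np.float32(203.875)) 18.575 [ 514.3 -291.5   62. ]
.       . .           ....  ...:::.::::::::. .  . .... .    
      .                    ..::::::::::::::::.. .   . ...   
 ..   .  .               ..:..:::::::::::::::::.    ....    
  ....                  .::.::::::::::::::::::::. ..... .. .
.  ..     ....... ..   ..:::.::::::::::::::::::::..  . .. ..
      .    ..   ..    .::.::.:::::::::::::::::-+-. .     . .
 .  .   ...  ..     ..::...:--:::...:::::::::-+#*:    .    .
   .  ..  .   . .   .::-==++++++++**+=:::::::-**=-..  .  ...
. ..... .    .     :=++++++++++++*******+-::-+#=... ...    .
    .     ..   .  -=+===+###**++++******##+-=**. . .    .   
..... ... . .   :-=+*%@@@@@@@@@@@@@%*****##++@#.  . .. ...  
 ...  .....    :=*@@@@@@@@@@@@@@@@@@@@%#**##*+%=         .. 
     . .....  :+*#%@@@@@@@@@@@@@@@@@@@@@@#####@=   ...   ...
 ... ........-*#**#@@@@@@@@@@@@@@@@@@@@@@@%#*#@=   .   .....
 .......... :+##**#@@@@@@@@
[... 2294 characters left out ...]
 .+@@@@@@@@@@@@-   ... .. .. 
.. .... . ... -%@@@@@@@@@@@@@@+. :%@@@@@@@@@@-  .. ..... ...
.   ..   . ....:*@@@@@@@@@@@@@@- .=@@@@@@@@#:   ...  ..   . 
  .  ............-#@@@@@@@@@@@@*. :#@@@@@@=  .   ..     .. .
.. . ..............=%@@@@@@@@@@@=. =@@@+-.  ...     .... .  
 . ....... ........ ...-*%@@@@@@*...:..  .....  ..  . ......
....   .........................   . .... .      ......  ...
..      ..... .........................  .  ... . .... .. ..
 .........................::............   .. .  .......... 
.....................................  ...   .. .......... .
. ................ .. ...................       ..... ......
................................. ........... .....  ... ...
```

Run:
```python
from h import *
p=pose();M=c2w("wrist",p)
for c,e in(((333.5,215.5),(339,232)),((235.5,220.3),(251,224.5))):
    X=atz("wrist",c,62,M);E=atz("wrist",e,62,M);d=E-X;y=np.degrees(np.arctan2(d[1],d[0]));print(X,np.linalg.norm(d),y);to(X[0],X[1],5,y)
```

```text
[ 526.4 -224.2   62. ] 14.768020458363411 17.91840976868485
at [ 518.5 -265.3  115.5] yaw -2.2408056197546142 tilt 0.030390356721155906 slide [ -6.3  41.4 110.5] drz -2.519901923554933
[ 527.4 -300.3   62. ] 12.466604838476439 71.4037939421835
at [ 518.5 -265.3  115.5] yaw -2.2408056197546142 tilt 0.030390356721155906 slide [-10.3 -34.6 110.5] drz -9.205574945242263
```

Emit:
step_arm([
  {"slide": [-3, 20, 0], "dr": [0, 0, -1.2], "jaw": 50},
  {"slide": [-6.3, 41, 0], "dr": [0, 0, -2.5], "jaw": 50},
  {"slide": [-6.3, 41, 10], "dr": [0, 0, -2.5], "jaw": 50},
  {"slide": [-6.3, 41, 40], "dr": [0, 0, -2.5], "jaw": 50},
  {"slide": [-6.3, 41, 80], "dr": [0, 0, -2.5], "jaw": 50},
  {"slide": [-6.3, 41, 105], "dr": [0, 0, -2.5], "jaw": 50},
  {"slide": [-6.3, 41, 110], "dr": [0, 0, -2.5], "jaw": 50},
  {"slide": [-6.3, 41, 110], "dr": [0, 0, -2.5], "jaw": 50},
])

```text
clock: 50.85
position: [527.1, -221.9, 6.4]
ee_rot: [-0.156, 0.988, -0.0, 0.0]
contact_force: [-0.0, -0.1, -0.1]
gripper_width: 50.0
grasp_force: 0.0
```

Emit:
step_arm([
  {"slide": [0, 0, 0], "dr": [0, 0, 0], "jaw": 40},
  {"slide": [0, 0, 0], "dr": [0, 0, 0], "jaw": 32},
  {"slide": [0, 0, 0], "dr": [0, 0, 0], "jaw": 15},
  {"slide": [0, 0, 0], "dr": [0, 0, 0], "jaw": 15},
  {"slide": [0, 0, 0], "dr": [0, 0, 0], "jaw": 15},
  {"slide": [0, 0, 0], "dr": [0, 0, 0], "jaw": 15},
  {"slide": [0, 0, 0], "dr": [0, 0, 0], "jaw": 15},
  {"slide": [0, 0, 0], "dr": [0, 0, 0], "jaw": 15},
])

```text
clock: 51.85
position: [527.8, -222.2, 7.3]
ee_rot: [-0.157, 0.988, -0.001, 0.001]
contact_force: [0.1, 0.6, 6.4]
gripper_width: 21.8
grasp_force: 58.8
```

Run:
```python
from h import *
to(561.1,221,110,-2);s=arm.read_state();print(s["gripper_width"],s["grasp_force"],s["contact_force"])
```

```text
at [ 527.8 -222.2    7.3] yaw 18.03063105902038 tilt 0.12792878958167966 slide [-169.  411. -103.] drz 2.5038288823775474
21.84104044530647 58.780279755592346 [0.1 0.6 6.4]
```

Emit:
step_arm([
  {"slide": [0, 0, -15], "dr": [0, 0, 0], "jaw": 15},
  {"slide": [0, 0, -50], "dr": [0, 0, 0], "jaw": 15},
  {"slide": [0, 0, -90], "dr": [0, 0, 0], "jaw": 15},
  {"slide": [-8, 20, -110], "dr": [0, 0, 0], "jaw": 15},
  {"slide": [-27, 65, -112], "dr": [0, 0, 0.5], "jaw": 15},
  {"slide": [-48, 117, -112], "dr": [0, 0, 1.2], "jaw": 15},
  {"slide": [-70, 170, -112], "dr": [0, 0, 1.9], "jaw": 15},
  {"slide": [-92, 224, -112], "dr": [0, 0, 2.5], "jaw": 15},
])

```text
clock: 52.85
position: [544.7, 21.4, 118.7]
ee_rot: [0.019, 1.0, 0.0, 0.0]
contact_force: [0.6, 0.0, -0.6]
gripper_width: 22.2
grasp_force: 58.8
```

Run:
```python
from h import *
to(561.1,221,112,-2);s=arm.read_state();print(s["gripper_width"],s["grasp_force"],s["contact_force"])
```

```text
at [544.7  21.4 118.7] yaw -2.18820030623989 tilt 0.016966912035000392 slide [ -8.8 200.1   6.8] drz -0.023525038279986255
22.15357103350474 58.841734528541565 [ 0.6  0.  -0.6]
```

Emit:
step_arm([
  {"slide": [-1, 20, 0], "dr": [0, 0, 0], "jaw": 15},
  {"slide": [-3, 60, 0], "dr": [0, 0, 0], "jaw": 15},
  {"slide": [-5, 105, 0], "dr": [0, 0, 0], "jaw": 15},
  {"slide": [-7, 150, 0], "dr": [0, 0, 0], "jaw": 15},
  {"slide": [-8, 182, 0], "dr": [0, 0, 0], "jaw": 15},
  {"slide": [-8.8, 200, 0], "dr": [0, 0, 0], "jaw": 15},
  {"slide": [-8.8, 200, 0], "dr": [0, 0, 0], "jaw": 15},
  {"slide": [-8.8, 200, 0], "dr": [0, 0, 0], "jaw": 15},
])

```text
clock: 53.85
position: [560.6, 218.0, 118.1]
ee_rot: [0.018, 1.0, -0.0, -0.0]
contact_force: [-0.2, -0.4, -0.2]
gripper_width: 22.0
grasp_force: 58.9
```

Run:
```python
from h import *
to(561.1,221,54,-2);p=pose();im=optics.get_image("wrist");M=c2w("wrist",p);to(561.1,221,54,-2);cv2.imwrite("pics/w20r.png",im)
T=lambda x,y,z:p[0]+p[1].apply([x,y,z])
P=np.array(proj("wrist",T(0,0,-54.7),M),int);print(P)
v=cv2.cvtColor(im,6)[P[1]-48:P[1]+60:3,P[0]-50:P[0]+50:1]
for r in v.astype(int):print("".join(" .:-=+*#%@"[min(9,x//26)] for x in r))
```

```text
at [560.6 218.  118.1] yaw -2.0585261526641387 tilt 0.05277233294924754 slide [-0.4  3.  64.1] drz -0.007315769083017343
at [560.7 217.9 118.2] yaw -2.0761737807568217 tilt 0.03856382522782275 slide [-0.3  3.2 64.2] drz -0.00952172259460271
[280 286]
%%%%@@+++**++***%@@*@%%%@#..:::::::::::::::::::::.::::::::::::::::::.  ..   .  .. .       ..  ... ..
%@@@##+*+*****==@@%%%%%@@*.::::::::::::::......:.::..::::::::::::::::...  . . ...   .    .   .  .. .
@@@+++**++*+===#@%%%%%%@@+..::::::..:...-==========+++++==-::::::::::: ..    .. .     .     .  . ...
+*+*+++++---=#@@%%%@@@@@%-.:::...:-================+===+++++++++=:::::.  .....  ..  . .      ..  ...
==========*%@@#===-:-----....:-======================+++++++++++++*+-::.......... ........  ... ....
=--=+*#@@@#+-------------..:-=====================++===+++++++++++++**+.............................
%##***+=--------------:  .:===============================+++++++++****+-   .----------:............
----------------------.  .-=============+#%@@@@@@@@@@@@@@@@@%#*+++**+***-. ..:----------:........:..
----------------------   :========*#%@@@@
[... 2086 characters left out ...]
..... ..  .....  :+++=+====+=====+====+=+====+===+=====+=+=+=+==+=- ..  ........... ..........
.  ....................:+=============+=+==+==+========+====+====+=+==+=-  . ......   ... ..........
 .. ..  .... .. .......=++=+===++==+=+==+====+===+=+=+=++========+=+==+=: ... ........... ... .. ...
 ... . . . .... ..... :++======+===+=+===========+=+==+=====+++====+==+=: ..  ..... .... . .  .. ...
... . ....  . ...:....:++=============+==+==+====----=========+===+==++=. ..  ..... ...... ... .....
.. .......  . . :-....-+==+===========+=======+********===++====+=+===+=.     ...:= ................
.......... ..   :=...:=+================+====+*********+==========+++++-.. ......:=....  ...........
```

The held vial A is centred, with its cap line pointing to the reader. Lower it into pocket 0.

Emit:
step_arm([
  {"slide": [-0.3, 3, 10], "dr": [0, 0, 0], "jaw": 15},
  {"slide": [-0.3, 3, 30], "dr": [0, 0, 0], "jaw": 15},
  {"slide": [-0.3, 3, 42], "dr": [0, 0, 0], "jaw": 15},
  {"slide": [-0.3, 3, 47], "dr": [0, 0, 0], "jaw": 15},
  {"slide": [-0.3, 3, 51], "dr": [0, 0, 0], "jaw": 15},
  {"slide": [-0.3, 3, 54], "dr": [0, 0, 0], "jaw": 15},
  {"slide": [-0.3, 3, 55], "dr": [0, 0, 0], "jaw": 15},
  {"slide": [-0.3, 3, 55], "dr": [0, 0, 0], "jaw": 15},
])

```text
clock: 54.9
position: [562.0, 222.7, 64.2]
ee_rot: [0.017, 1.0, 0.001, 0.001]
contact_force: [0.4, 0.6, 2.2]
gripper_width: 22.2
grasp_force: 59.0
```

Emit:
step_arm([
  {"slide": [0.7, -1.4, 0], "dr": [0, 0, 0], "jaw": 15},
  {"slide": [0.7, -1.4, 0], "dr": [0, 0, 0], "jaw": 15},
  {"slide": [0.7, -1.4, 1.5], "dr": [0, 0, 0], "jaw": 15},
  {"slide": [0.7, -1.4, 3], "dr": [0, 0, 0], "jaw": 15},
  {"slide": [0.7, -1.4, 4.5], "dr": [0, 0, 0], "jaw": 15},
  {"slide": [0.7, -1.4, 5], "dr": [0, 0, 0], "jaw": 15},
  {"slide": [0.7, -1.4, 5], "dr": [0, 0, 0], "jaw": 15},
  {"slide": [0.7, -1.4, 5], "dr": [0, 0, 0], "jaw": 15},
])

```text
clock: 55.9
position: [560.3, 220.7, 58.0]
ee_rot: [0.017, 1.0, -0.0, -0.0]
contact_force: [1.3, 1.8, 0.1]
gripper_width: 22.1
grasp_force: 58.9
```

Emit:
step_arm([
  {"slide": [-0.5, 0.3, 1], "dr": [0, 0, 0], "jaw": 15},
  {"slide": [-0.5, 0.3, 2], "dr": [0, 0, 0], "jaw": 15},
  {"slide": [-0.5, 0.3, 3], "dr": [0, 0, 0], "jaw": 15},
  {"slide": [-0.5, 0.3, 3], "dr": [0, 0, 0], "jaw": 15},
  {"slide": [-0.5, 0.3, 3.5], "dr": [0, 0, 0], "jaw": 15},
  {"slide": [-0.5, 0.3, 3.5], "dr": [0, 0, 0], "jaw": 15},
  {"slide": [-0.5, 0.3, 3.5], "dr": [0, 0, 0], "jaw": 15},
  {"slide": [-0.5, 0.3, 3.5], "dr": [0, 0, 0], "jaw": 15},
])

```text
clock: 56.9
position: [560.8, 220.9, 54.6]
ee_rot: [0.018, 1.0, -0.0, -0.0]
contact_force: [-0.3, -0.1, -0.2]
gripper_width: 22.4
grasp_force: 58.9
```

Emit:
step_arm([
  {"slide": [0, 0, 0], "dr": [0, 0, 0], "jaw": 26},
  {"slide": [0, 0, 0], "dr": [0, 0, 0], "jaw": 34},
  {"slide": [0, 0, 0], "dr": [0, 0, 0], "jaw": 34},
  {"slide": [0, 0, -15], "dr": [0, 0, 0], "jaw": 34},
  {"slide": [0, 0, -45], "dr": [0, 0, 0], "jaw": 34},
  {"slide": [0, 0, -75], "dr": [0, 0, 0], "jaw": 34},
  {"slide": [0, 0, -90], "dr": [0, 0, 0], "jaw": 50},
  {"slide": [0, 0, -90], "dr": [0, 0, 0], "jaw": 50},
])

```text
clock: 57.9
position: [561.6, 221.5, 146.2]
ee_rot: [0.017, 1.0, 0.001, 0.001]
contact_force: [-0.1, -0.8, -0.4]
gripper_width: 50.0
grasp_force: 0.0
```

Run:
```python
from h import *
p=pose();im=optics.get_image("wrist");M=c2w("wrist",p);cv2.imwrite("pics/w21r.png",im);to(527.4,-300.3,115,71.4)
for z in(105,109,116):print(z,np.array(proj("wrist",[561.1,221,z],M)))
P=np.array(proj("wrist",[561.1,221,109],M),int);print(P)
v=cv2.cvtColor(im,6)[P[1]-48:P[1]+50:2,P[0]-35:P[0]+35:1]
for r in v.astype(int):print("".join(" .:-=+*#%@"[min(9,x//26)] for x in r))
```

```text
at [560.7 221.1 144.7] yaw -2.012503040483944 tilt 0.028629000863141157 slide [  15.  -522.2   29.4] drz -9.176562880060494
105 [279.3 212.7]
109 [279.3 214.6]
116 [279.3 218.1]
[279 214]
%%%%#****-+@@%%%%%%%%%%%%%%%%%%%%%%%%%%%%%%%%%%@%%%%%%%%%%%@@@  ......
%%@%#****+#@@%%%%%%%%%%%%%%%%%%%%%%@%%%%%@%%%%@%%@%%%%%%%%%@@%   .  . 
%%%%#***+*%@%%%%%%%%@%%%@%@@@@%%@%@@%%%@@@@@%%%%%%%%%%%%@%%@@*  . .  .
%%%@#****#@%%%%%%%%%%######*+==========+*#%%@@%@%%%%@%%%%%@@@=  . ....
%%@%#****#@%%@%+++*#%%*===--+#%%%%@@@@%%#+=++*%@@@%%%%%%%%%@@  .......
%%%@#****%@@+++***+*%*-=+#%@@@#####**#%%@@@@%#+*%@@%%%@%%%@@+   .... .
%%%%%#***+++*+****+==*%@@@#+-...:..::::-=*##%@@%+*%@@%%%%%@@  .  ..  .
%%%@%#+*+=*******+==***=-...::::::::::::::=*+*%@@%+#@@%%@@@+  .....  .
%%%%%%**--******+=+**=:...:::::.:::::::::::-**+*%@@%#@%%@@@  ... ... .
%%%%%%*---*****++**+-:::..::::::::::::::::::-+**+*%@%%@%@@+ . .   ....
%%@@@@+---+****++*+:.:::::.:.::::::::::::::::=***+*@@#%@@* .  ........
@%***+----+****+**-.::::.::.::.::::::::::::::-*****%@@#@%   .     ....
%#+*++=--=+****+*+..::.::-=========+==-::::::-+***++%@@%. ..
[... 1866 characters left out ...]
------.......................................................
---------------::::::::::::::::::::::::::::::::::::::::... ...........
-------------------------------------------------------:..............
--------------------------------------------------------  .......... .
-====-=---=---------------------------------------------............. 
:::-=-==------------------------------------------------ ........     
::::::::::::::::::::::::::::::::::::::::---------------:..... .       
:::::::::::::::::::::::::::::::::::::::::::::----------:..... . .. ...
:::::::::::::::::::::::::::::::::::::::::::::::--------:..... ........
::::::::::::::::::::::::::::::::::::::::::::::---------...............
```

Vial A stands down in pocket 0, line to the reader. Now vial B.

Emit:
step_arm([
  {"slide": [2, -55, 0], "dr": [0, 0, 0], "jaw": 50},
  {"slide": [4, -115, 5], "dr": [0, 0, -1.2], "jaw": 50},
  {"slide": [6, -175, 10], "dr": [0, 0, -2.4], "jaw": 50},
  {"slide": [8, -235, 15], "dr": [0, 0, -3.6], "jaw": 50},
  {"slide": [10, -295, 20], "dr": [0, 0, -4.8], "jaw": 50},
  {"slide": [12, -355, 25], "dr": [0, 0, -6], "jaw": 50},
  {"slide": [13, -415, 28], "dr": [0, 0, -7.2], "jaw": 50},
  {"slide": [15, -470, 30], "dr": [0, 0, -8.4], "jaw": 50},
])

```text
clock: 58.95
position: [528.4, -248.8, 112.9]
ee_rot: [-0.54, 0.842, 0.001, -0.001]
contact_force: [1.1, 0.2, 0.7]
gripper_width: 50.1
grasp_force: 0.0
```

Run:
```python
from h import *
optics.get_image("side");optics.get_image("side");p=pose();im=optics.get_image("wrist");M=c2w("wrist",p);cv2.imwrite("pics/w22r.png",im);np.savez("p22",M=M);to(527.4,-300.3,7,71.4)
P=np.array(proj("wrist",[527.4,-300.3,62],M),int);print(P)
v=cv2.cvtColor(im,6)[P[1]-30:P[1]+30:2,P[0]-30:P[0]+30:1]
for r in v.astype(int):print("".join(" .:-=+*#%@"[min(9,x//26)] for x in r))
```

```text
at [ 527.9 -249.3  112.5] yaw 64.73494425733901 tilt 0.23442964751823897 slide [ 46.2 -21.7 105.5] drz -0.8331319678326246
[251 152]
.........      . .                   .. ....   ... .. .  .  
... .. ..... .       .   .      .   . . ..... ... ...    ...
....   . ....               .::..:::::.:... . . ..  .... ...
.............      ...   ..:.::::..:.::::::....... . .. . ..
.............. .      .:-==========--:............  .  .... 
... ...........  .  .=*##%%@@@@@%#*=====-..::.:..  .....  . 
..... . ..... .. .-*%@@@@@@@@@@@@@@@@@%+==-.::.. . ..   . ..
.... ... ....  .=#@@@@@@@@@@@@@@@@@@@@@@@+==-..:.  . ..  . .
.......... .  =%@@@@@@@@@@@@@@@@@@@@@@@@@@@+==:....    .....
..... .. .  .-%@@@@@@@@@@@@@@@@@@@@@@@@@@@@@@=-....  . . . .
. . .  .... -%@@@@@@@@@@@@@@@@@@@@@@@@@@@@@@@%=:..  .  . ...
    . .  . :#@@@@@@@@@@@@@@@@@@@@@@@@@@@@@@@@@*=    . . . . 
...    ..  =@@@@@@@@@@@@@@@@@@@@@@@@@@@@@@@@@@@=: . . . . . 
  .. ....  =@@@@@@@@@@@@@@@@@@@@@@@@@@@@@@@@@@@#   ...  ....
. . . ...  -%@@@@@@@@@@@@@@%---*@@@@@@@@@@@@@@@*    .  .....
..  .... . :#@@@@@@@@@@@@@@@...-@@@@@@@@@@@@@@@: .. 
[... 161 characters left out ...]
..-#@@@@@@@@@@@*.... . .      
  .. ..  .  .  -@@@@@@@@@@@@@+ ..*@@@@@@@@@%: ........ .. . 
...   .    ...  :*@@@@@@@@@@@@...-@@@@@@@@=.............. ..
 .. ..  ..         :+%@@@@@@@@=..:#@@@@%+:................  
.....     .  . .   .  .=#%%@@@#...:*=.  .................. .
    .. .       ...  ..          ....................  .. ...
 .    ..  .  .. ...    ............................ . ......
    .. .  .... .. . ......... ..............................
 .  .    ....  .....    ... . .......... .. .............  .
... . . ....  . .. ..  ..............................:....  
....  ...   ...  .  . .  ..............   ................. 
..... . . . .  .   .     ................................ .
```

Run:
```python
from h import *
M=np.load("p22.npz")["M"];X=atz("wrist",(250,150.2),62,M);d=atz("wrist",(254.6,166.5),62,M)-X;y=np.degrees(np.arctan2(d[1],d[0]));print(X,y);to(X[0],X[1],7,y)
```

```text
[ 527.8 -302.3   62. ] 79.09294887197291
at [ 527.9 -249.3  112.5] yaw 64.73494425733901 tilt 0.23442964751823897 slide [ 47.9 -23.  105.5] drz -1.7947505768292373
```

Emit:
step_arm([
  {"slide": [20, -10, 0], "dr": [0, 0, -0.9], "jaw": 50},
  {"slide": [47.5, -23, 0], "dr": [0, 0, -1.8], "jaw": 50},
  {"slide": [47.5, -23, 5], "dr": [0, 0, -1.8], "jaw": 50},
  {"slide": [47.5, -23, 35], "dr": [0, 0, -1.8], "jaw": 50},
  {"slide": [47.5, -23, 75], "dr": [0, 0, -1.8], "jaw": 50},
  {"slide": [47.5, -23, 100], "dr": [0, 0, -1.8], "jaw": 50},
  {"slide": [47.5, -23, 105], "dr": [0, 0, -1.8], "jaw": 50},
  {"slide": [47.5, -23, 105], "dr": [0, 0, -1.8], "jaw": 50},
])

```text
clock: 60.1
position: [530.9, -299.1, 9.9]
ee_rot: [-0.639, 0.769, 0.0, -0.0]
contact_force: [0.7, 0.4, -0.1]
gripper_width: 50.6
grasp_force: 0.0
```

Emit:
step_arm([
  {"slide": [0, 0, 0], "dr": [0, 0, 0], "jaw": 40},
  {"slide": [0, 0, 0], "dr": [0, 0, 0], "jaw": 32},
  {"slide": [0, 0, 0], "dr": [0, 0, 0], "jaw": 15},
  {"slide": [0, 0, 0], "dr": [0, 0, 0], "jaw": 15},
  {"slide": [0, 0, 0], "dr": [0, 0, 0], "jaw": 15},
  {"slide": [0, 0, 0], "dr": [0, 0, 0], "jaw": 15},
  {"slide": [0, 0, 0], "dr": [0, 0, 0], "jaw": 15},
  {"slide": [0, 0, 0], "dr": [0, 0, 0], "jaw": 15},
])

```text
clock: 61.1
position: [531.1, -300.3, 10.9]
ee_rot: [-0.639, 0.769, -0.001, 0.0]
contact_force: [-1.0, 1.2, 6.2]
gripper_width: 22.4
grasp_force: 58.7
```

Run:
```python
from h import *
to(557.9,131,118,-2);s=arm.read_state();print(s["gripper_width"],s["grasp_force"],s["contact_force"])
```

```text
at [ 531.1 -300.3   10.9] yaw 79.44194467350934 tilt 0.08340191571099093 slide [-428.8   52.5 -107.4] drz 10.180243084188668
22.44438764046376 58.674960136413574 [-1.   1.2  6.2]
```

Emit:
step_arm([
  {"slide": [0, 0, -15], "dr": [0, 0, 0], "jaw": 15},
  {"slide": [0, 0, -50], "dr": [0, 0, 0], "jaw": 15},
  {"slide": [0, 0, -90], "dr": [0, 0, 0.5], "jaw": 15},
  {"slide": [-20, 2, -107], "dr": [0, 0, 1.6], "jaw": 15},
  {"slide": [-65, 8, -110], "dr": [0, 0, 2.7], "jaw": 15},
  {"slide": [-115, 14, -110], "dr": [0, 0, 3.8], "jaw": 15},
  {"slide": [-165, 20, -110], "dr": [0, 0, 4.9], "jaw": 15},
  {"slide": [-215, 26, -110], "dr": [0, 0, 6], "jaw": 15},
])

```text
clock: 62.1
position: [544.4, -82.2, 120.4]
ee_rot: [-0.268, 0.963, 0.0, 0.0]
contact_force: [0.7, 0.1, -0.3]
gripper_width: 22.0
grasp_force: 58.6
```

Run:
```python
from h import *
to(557.9,131,118,-2)
```

```text
at [544.4 -82.2 120.4] yaw 31.11856036807173 tilt 0.052359030294261096 slide [-121.7  175.6    2.5] drz 4.139820046008966
```

Emit:
step_arm([
  {"slide": [-20, 30, 0], "dr": [0, 0, 0.8], "jaw": 15},
  {"slide": [-50, 70, 0], "dr": [0, 0, 1.6], "jaw": 15},
  {"slide": [-78, 110, 0], "dr": [0, 0, 2.4], "jaw": 15},
  {"slide": [-103, 148, 0], "dr": [0, 0, 3.2], "jaw": 15},
  {"slide": [-118, 170, 0], "dr": [0, 0, 4.1], "jaw": 15},
  {"slide": [-121.7, 175.6, 0], "dr": [0, 0, 4.1], "jaw": 15},
  {"slide": [-121.7, 175.6, 0], "dr": [0, 0, 4.1], "jaw": 15},
  {"slide": [-121.7, 175.6, 0], "dr": [0, 0, 4.1], "jaw": 15},
])

```text
clock: 63.1
position: [556.6, 128.5, 119.8]
ee_rot: [0.012, 1.0, -0.0, -0.0]
contact_force: [-0.2, 1.0, -0.6]
gripper_width: 21.9
grasp_force: 58.6
```

Run:
```python
from h import *
optics.get_image("side");p=pose();im=optics.get_image("wrist");to(557.9,131,60,-2);M=c2w("wrist",p);cv2.imwrite("pics/w23r.png",im)
T=lambda x,y,z:p[0]+p[1].apply([x,y,z])
P=np.array(proj("wrist",T(0,0,-51),M),int);print(P)
v=cv2.cvtColor(im,6)[P[1]-30:P[1]+40:3,P[0]-40:P[0]+40:1]
for r in v.astype(int):print("".join(" .:-=+*#%@"[min(9,x//26)] for x in r))
```

```text
at [556.7 128.5 119.8] yaw -1.4309853214214607 tilt 0.006218662073641284 slide [-1.1  2.5 59.8] drz 0.07112683482231741
[280 281]
  .    .  .     .:===-=====================++++++++++*********+::---------------
.             ..:==-=========*#%%%%%%%%%@%%%%%%%%#*++********+*==---------------
..-----------.  :==-=+%%%%%%%%%%%%%%%%%%%%%%%%%%%%@@@%#********  ..-------------
..-----------  .-==#%%%%%%%%%%%%%%%%%%%%%%%%%%%%%%%%%%%@@@%#***.  .-------------
.-----------. .:+*+++++++++++*@%%%%%%%%%%%%%%%%+++++++++++++++*-   .=-----------
-----------: . -**++++*+****+*#################++*++**+*+*+***+=.  .-----------:
-----------. . :***+**++**+++*++*****+***++++**+++*+++*+++******. ...-----------
----------:    :******+++++*+***++++++*+***+*+*+++**++*++*++****. ...:----------
----------.  . :*+++*+++++++*++*+*++*****++++*+++*+*+*++++*+****. .  .----------
---------:  .  :+*++*+***+++***+++++ ...:-+*++++++*++**+**++*+**  .. .:---------
---------   .. :+*+++**+++*++++*+*+-   . :**+++**+*++++***++****   .  .---------
--------- . .  :+*+++++*++++**++***.  ...-*++++*++**+*++++++*+**   .. .:-------
[... 273 characters left out ...]
***+*+. .. .-**++*+++*+**+==------.    . ....-------
=#====- .... .. .::.:::::::::.:-=- ..  :+*++++*++++===-==-----.  .  ....:======-
 .:===-..... ....:::::::::::: .  ..   .                    . .. .   .....====. .
...:=--.. .     .::::::::::::...... ............... ............. .. ....---... 
............ ..  .:::::::::::::::::::::::::::::::::::::::::::::.    ..... .... .
... .......     ..::::::--------------:-----:---::--:---::::-:-:   ........... .
.   .. ..... .  ..::---====================-===--==-=-==-=-=-==-.   ........ .. 
... ... .........::---==========================================: . .. .  ......
...........     .:---============================================  ..... .......
```

Emit:
step_arm([
  {"slide": [-0.8, 1.3, 5], "dr": [0, 0, -0.7], "jaw": 15},
  {"slide": [-0.8, 1.3, 20], "dr": [0, 0, -0.7], "jaw": 15},
  {"slide": [-0.8, 1.3, 35], "dr": [0, 0, -0.7], "jaw": 15},
  {"slide": [-0.8, 1.3, 42], "dr": [0, 0, -0.7], "jaw": 15},
  {"slide": [-0.8, 1.3, 45], "dr": [0, 0, -0.7], "jaw": 15},
  {"slide": [-0.8, 1.3, 46], "dr": [0, 0, -0.7], "jaw": 15},
  {"slide": [-0.8, 1.3, 46], "dr": [0, 0, -0.7], "jaw": 15},
  {"slide": [-0.8, 1.3, 46], "dr": [0, 0, -0.7], "jaw": 15},
])

```text
clock: 64.2
position: [557.8, 131.0, 74.2]
ee_rot: [-0.037, 0.999, 0.0, 0.0]
contact_force: [0.2, -0.5, -0.9]
gripper_width: 22.1
grasp_force: 58.6
```

Run:
```python
from h import *
to(557.9,131,58,4)
```

```text
at [557.8 131.   74.2] yaw 4.233690747217339 tilt 0.048734606075555 slide [-0.1  0.  16.2] drz 0.029211343402167356
```

Emit:
step_arm([
  {"slide": [0, 0, 3], "dr": [0, 0, 0], "jaw": 15},
  {"slide": [0, 0, 6], "dr": [0, 0, 0], "jaw": 15},
  {"slide": [0, 0, 9], "dr": [0, 0, 0], "jaw": 15},
  {"slide": [0, 0, 11], "dr": [0, 0, 0], "jaw": 15},
  {"slide": [0, 0, 13], "dr": [0, 0, 0], "jaw": 15},
  {"slide": [0, 0, 15], "dr": [0, 0, 0], "jaw": 15},
  {"slide": [0, 0, 16], "dr": [0, 0, 0], "jaw": 15},
  {"slide": [0, 0, 16], "dr": [0, 0, 0], "jaw": 15},
])

```text
clock: 65.2
position: [564.8, 132.0, 65.7]
ee_rot: [-0.039, 0.999, 0.001, 0.008]
contact_force: [0.6, -3.7, 25.6]
gripper_width: 22.0
grasp_force: 62.8
```

Emit:
step_arm([
  {"slide": [0, 0, -5], "dr": [0, 0, 0], "jaw": 15},
  {"slide": [0, 0, -12], "dr": [0, 0, 0], "jaw": 15},
  {"slide": [0, 0, -18], "dr": [0, 0, 0], "jaw": 15},
  {"slide": [0, 0, -18], "dr": [0, 0, 0], "jaw": 15},
  {"slide": [0, 0, -18], "dr": [0, 0, 0], "jaw": 15},
  {"slide": [0, 0, -18], "dr": [0, 0, 0], "jaw": 15},
  {"slide": [0, 0, -18], "dr": [0, 0, 0], "jaw": 15},
  {"slide": [0, 0, -18], "dr": [0, 0, 0], "jaw": 15},
])

```text
clock: 66.2
position: [557.5, 130.8, 75.6]
ee_rot: [-0.037, 0.999, -0.0, -0.0]
contact_force: [0.4, 0.4, -0.7]
gripper_width: 21.6
grasp_force: 59.8
```

Run:
```python
from h import *
p=pose();im=optics.get_image("wrist");to(557.9,131,58,4);M=c2w("wrist",p);cv2.imwrite("pics/w24r.png",im);np.savez("p24",M=M);s=arm.read_state();print(s["gripper_width"],s["contact_force"],s["wrist_torque"],s["joints"])
T=lambda x,y,z:p[0]+p[1].apply([x,y,z])
print("cap",np.array(proj("wrist",T(0,0,-51),M)),"p2 floor/rim",np.array(proj("wrist",[557.9,131,59],M)),"neck",np.array(proj("wrist",[533.5,176.9,85],M)),"p0cap",np.array(proj("wrist",[561,221,109],M)))
v=cv2.cvtColor(im,6)[150:345:4,190:410:2]
for r in v.astype(int):print("".join(" .:-=+*#%@"[min(9,x//26)] for x in r))
```

```text
at [557.6 130.8  75.7] yaw 4.2303614230148385 tilt 0.008419938302186838 slide [-0.4  0.1 17.7] drz 0.028795177876854816
21.919087786771865 [-0.1  0.3 -0.9] [-0. -0.  0.] [ 0.5  0.4 -0.3 -0.  -0.9 -2. ]
cap [281.  281.8] p2 floor/rim [280.6 226.8] neck [365.2 210.1] p0cap [451.5 280.5]
  . .... .   ....  .            #%%%%%%%%%%%%%%%%%%%%%%%%####@@%%%%%%%%%%%%%%%%%%%%%%%%%%%%%%%%%%%%%%%%%@@%@@@
 ....   . .    ..       .    . +%%%%%%%%%%%++++++++++++++++*++++#-=====-=+++*####%@@@@@@%%%%%%%%%%%%%%%%%%@@@@
         .     .  . ...   .   -%%%%%%%%%%%%++++++++++++++++++++++---========================---===**#@@%%@%@@@
..  .    .   .       ...  .   #%%%%%%%%%%%@++++++++++++++++++++++----==================================+%@@%@@
 .      .         .     . .. -%%%%%%%%%%%%%+*+++++++++*++++++++++----*%%%##############**+=================#@@
 ..    ..       .  .   .  .  %%%%%%%%%%%%%%+++*+++*++++++++*++++-----*%%%%%%%%%%%%%%%%%%%%%%%%%%%##**########*
.. ...  .       .      . .  .@%%%%%%%%%%%%%+++++++++++**++*+*+++----=#%%%%%%%%%%%%%%%%%%%%%%%%%%%%%%%%%%%%%%%@
    .      ..  .. .         -@%%%%%%%
[... 3924 characters left out ...]
..... ......... ... .......:......
.... .... ....... ....... ..... .  .---------------------- ... ............... . ...... ... .  ......... .. ..
.. . ... .. ... .. ......... ..   .:---------------------- ... .. . . ........ .  . .... ............. .....  
.... .... . ..... ........ ....    :---------------------- ....   .. ...... ............ .. ........  ... ....
........ . ... . . ....... . ..  . =+=--::-------------:--.... .   .....   ........ . ................ .......
.......   ........ ...  .... :..  .       ..:-===+***++==--...   ....... ..   ...  ......... ............ .. .
.......... .... ..... . ....:...:.... .......              ..- . ... ......  ... ......... ......... .. .. . .
```

Run:
```python
from h import *
M=np.load("p24.npz")["M"];im=cv2.imread("pics/w24r.png")
for n,X in(("rim outer back",[540.4,131.6,59]),("rim inner back",[542.9,131.5,59]),("rim in left",[557.4,116,59]),("rim out left",[557.3,113.5,59]),("vial bottom back",[545.1,130.8,64.8]),("body left",[557.6,118.3,64.8]),("body right",[557.6,143.3,64.8]),("floor",[545,131,47])):print(n,np.array(proj("wrist",X,M)))
v=cv2.cvtColor(im,6)[194:250,240:322]
for i,r in enumerate(v.astype(int)):
    if i%2==0:print(194+i,"".join(" .:-=+*#%@"[min(9,x//26)] for x in r))
```

```text
rim outer back [283.6 201.7]
rim inner back [283.2 205.4]
rim in left [258.  224.5]
rim out left [254.2 224.1]
vial bottom back [281.9 211.6]
body left [261.  228.5]
body right [299.7 231.1]
floor [282.  202.6]
194    .  =@%%%%%%%%%%%%%%%%%%%%%%%%%++++++++++++++++++++++*+++++*+++++++++++:--------
196  .    -####@@@@@@%@@@@%@@@%@@%%%%++++++++++++++++++++++*+++++*+++++++++*+---------
198  . .  -*++++++++++++++++++++++###++*++**+*+***++++++++*+++*++++++++++++++---------
200   ..  :***++++++++++++++++++**+++===============++*+++++**+++*++++++*+++++--------
202   .  ..=*++++++++++++++++*==========================++++*+++++++++++++++++--------
204 ... .. -*+++++++++++++++=-=========++++==+====-=========+*+**++++*++++++++--------
206  . ... :+*++++++++++++=======++*******=====****===========+*+++++++++++*++--------
208  ..   ..-*++++++++++=====+*****++==-:....:::.::.:::-===--==+*++*++*++*+++=--------
210  ..     :**+++++++=-=-=+*+++++=:...::::::.::::::::::::-+++--=+*++++++++*+=--------
212 . .  .  .=*++++++=--=+**+++*+-..:.:::.:.:::::::::::::::::-+=-=+*++++++**+---------
214 ..  .    -*+++*
[... 846 characters left out ...]
-++#
234  .    .    . .-*++=**=.::::::::.:::::::::::::::::::::::::::::::*@%%%%%%%@@----=++%
236   . .         .=**+=*:.:.:::::::::::::::::::::::::::::::::::::-+%%%%%%%%%%+---==+%
238  .   .    . .  .+%@@=...:::::.:::::-===---:::::::::::::::::::::=@%%%%%%%%%@=--=+*@
240  ...     . .     =@@=..::..::-=-=============++++++::::::::::::=@%%%%%%%%%@=--++#@
242   . .  . .  .     =%.:..:======================+++++++=:::::--:=%%%%%%%%*##+-=++%%
244  ..  .   .   .    .:.::=====================+=+=++++++++++-::::=%@%%%%%+++++==+*@%
246        .   . .. .  ..-=====================+=+++++++++++++*+-::-*@%%#@@++++*+=+*##
248 .     .. . .   .. .--=======================++++++++++++*++**-:-#@%*++++++++++++=-
```

The image shows vial B's bottom sitting about 2.3 mm towards -x and 2.8 mm towards +y of the pocket, so it caught the rim. Correct that and lower again.

Emit:
step_arm([
  {"slide": [-2.2, -2.7, 0], "dr": [0, 0, 0], "jaw": 15},
  {"slide": [-2.2, -2.7, 0], "dr": [0, 0, 0], "jaw": 15},
  {"slide": [-2.2, -2.7, 3], "dr": [0, 0, 0], "jaw": 15},
  {"slide": [-2.2, -2.7, 6], "dr": [0, 0, 0], "jaw": 15},
  {"slide": [-2.2, -2.7, 8], "dr": [0, 0, 0], "jaw": 15},
  {"slide": [-2.2, -2.7, 9], "dr": [0, 0, 0], "jaw": 15},
  {"slide": [-2.2, -2.7, 10], "dr": [0, 0, 0], "jaw": 15},
  {"slide": [-2.2, -2.7, 10], "dr": [0, 0, 0], "jaw": 15},
])

```text
clock: 67.25
position: [560.9, 128.2, 66.9]
ee_rot: [-0.037, 0.999, -0.0, 0.001]
contact_force: [-0.3, -2.1, 6.4]
gripper_width: 22.1
grasp_force: 60.4
```

Emit:
step_arm([
  {"slide": [0, -0.5, 0], "dr": [0, 0, 0], "jaw": 15},
  {"slide": [0, -1, 0], "dr": [0, 0, 0], "jaw": 15},
  {"slide": [0, -1.2, 0], "dr": [0, 0, 0], "jaw": 15},
  {"slide": [0, -1.2, 0], "dr": [0, 0, 0], "jaw": 15},
  {"slide": [0, -1.2, 1], "dr": [0, 0, 0], "jaw": 15},
  {"slide": [0, -1.2, 1], "dr": [0, 0, 0], "jaw": 15},
  {"slide": [0, -1.2, 1], "dr": [0, 0, 0], "jaw": 15},
  {"slide": [0, -1.2, 1], "dr": [0, 0, 0], "jaw": 15},
])

```text
clock: 68.25
position: [561.7, 127.9, 66.6]
ee_rot: [-0.037, 0.999, 0.001, 0.002]
contact_force: [-0.7, 1.2, 7.9]
gripper_width: 22.0
grasp_force: 60.6
```

Run:
```python
from h import *
p=pose();im=optics.get_image("wrist");to(557.9,131,58,4);M=c2w("wrist",p);cv2.imwrite("pics/w25r.png",im);np.savez("p25",M=M)
for n,X in(("rim outer back",[540.4,131.6,59]),("rim in left",[557.4,116,59]),("rim out left",[557.3,113.5,59]),("rim in right",[558.4,146,59]),("rim back in",[542.9,131.5,59])):print(n,np.array(proj("wrist",X,M)))
v=cv2.cvtColor(im,6)[198:275,240:322]
for i,r in enumerate(v.astype(int)):
    if i%2==0:print(198+i,"".join(" .:-=+*#%@"[min(9,x//26)] for x in r))
```

```text
at [561.7 127.9  66.6] yaw 4.2688587386045285 tilt 0.24756230138579682 slide [3.6 3.3 8.6] drz 0.03360734232556606
rim outer back [289.1 200.2]
rim in left [262.1 224.1]
rim out left [258.1 223.6]
rim in right [309.4 228.8]
rim back in [288.6 204. ]
198       .. .=++++++++++++++++++++*##**=================+***+++++++++++++++++++*++=--
200     .     -***++**+++++++*+**+==========================++**++*+++++++*++*++++++--
202  .  .. .  :+*+++++++++++*+*+===========+#*++=====-==========+++*++++++++**++++++--
204 ..... ... .-**+++*+++*++*+=======++***+---=+++***#%**+=========**++++++++++++**+--
206 .... ..    :*++++++++**==--==+**+=::.::.::.::::::.::-+**++======+**++++++++++*+=--
208 .. ..      :+*+++++*++-=-=++*+:..::::.:::::::::::::::::-=+*++=-===+*++++++++**+---
210 .. . .. . . -***+++++--=+***=..::.::::.:::::::::::::::::::+****====+**+++*+++++---
212   .   .     :+**++++==+***=:..:.:::::::::::::::::::::::::::-++**+---+*++**++++=---
214    .   .     -**+++==*+*+:...::..:.:::::::::::::::::::::::::=*++*+=-=*++++++*+=---
216         .. . .-**+=-**+++..:::::::::..:::::::::::::::::::::::-+
[... 1842 characters left out ...]
**+-
260  .----------:  .-===+*+*###++++++++++*@@@@@@@@@@@%++++*++======:  .:----------+*+-
262 .-----------.. :==++*++++++++++*++++++++++++++++++++++++++*++==- ..:----------=*=-
264 .----------- . :++*+++++++++++++++++++++++++++++++++++*++++*+===   :-----------+=-
266 :----------:  .-*++++++++++++++++++++*+*+++++++++++*+++++++*+++=.  .:----------:. 
268 -----------.   -*+++++++++*+++++*+++++++++++++++++++++++++++++*+.  .:-----------. 
270 -----------    -*++++++++++++++++++++++++++*++++++++++++++++++**:   .-----------:.
272 ----------:    -**+++++++++++++++++++++++++++++++++++++*++++++*+.  ..:----------- 
274 ----------...  :*+++++*++++++++++++*++++*+++++++++++++++++++++**.   .:-----------:
```

Emit:
step_arm([
  {"slide": [0, 0.5, -2], "dr": [0, 0, 0], "jaw": 15},
  {"slide": [-1, 1.2, -2], "dr": [0, 0, 0], "jaw": 15},
  {"slide": [-2, 1.7, -2], "dr": [0, 0, 0], "jaw": 15},
  {"slide": [-2, 1.7, 0], "dr": [0, 0, 0], "jaw": 15},
  {"slide": [-2, 1.7, 1], "dr": [0, 0, 0], "jaw": 15},
  {"slide": [-2, 1.7, 2], "dr": [0, 0, 0], "jaw": 15},
  {"slide": [-2, 1.7, 3], "dr": [0, 0, 0], "jaw": 15},
  {"slide": [-2, 1.7, 3], "dr": [0, 0, 0], "jaw": 15},
])

```text
clock: 69.3
position: [562.9, 129.4, 62.6]
ee_rot: [-0.037, 0.999, 0.001, 0.001]
contact_force: [-0.6, 0.5, -0.2]
gripper_width: 22.2
grasp_force: 59.7
```

Emit:
step_arm([
  {"slide": [0, 0, 1], "dr": [0, 0, 0], "jaw": 15},
  {"slide": [0, 0, 2], "dr": [0, 0, 0], "jaw": 15},
  {"slide": [0, 0, 3], "dr": [0, 0, 0], "jaw": 15},
  {"slide": [0, 0, 4], "dr": [0, 0, 0], "jaw": 15},
  {"slide": [0, 0, 4.5], "dr": [0, 0, 0], "jaw": 15},
  {"slide": [0, 0, 4.5], "dr": [0, 0, 0], "jaw": 15},
  {"slide": [0, 0, 4.5], "dr": [0, 0, 0], "jaw": 15},
  {"slide": [0, 0, 4.5], "dr": [0, 0, 0], "jaw": 15},
])

```text
clock: 70.3
position: [561.9, 128.9, 57.3]
ee_rot: [-0.037, 0.999, 0.0, 0.0]
contact_force: [0.0, -0.8, 1.4]
gripper_width: 22.1
grasp_force: 59.8
```

Emit:
step_arm([
  {"slide": [0, 0, 0], "dr": [0, 0, 0], "jaw": 26},
  {"slide": [0, 0, 0], "dr": [0, 0, 0], "jaw": 34},
  {"slide": [0, 0, 0], "dr": [0, 0, 0], "jaw": 34},
  {"slide": [0, 0, -15], "dr": [0, 0, 0], "jaw": 34},
  {"slide": [0, 0, -45], "dr": [0, 0, 0], "jaw": 34},
  {"slide": [0, 0, -85], "dr": [0, 0, 0], "jaw": 34},
  {"slide": [0, 25, -115], "dr": [0, 0, 0.75], "jaw": 50},
  {"slide": [0, 45, -120], "dr": [0, 0, 0.75], "jaw": 50},
])

```text
clock: 71.3
position: [560.1, 175.2, 181.1]
ee_rot: [0.015, 1.0, 0.002, 0.003]
contact_force: [1.1, -0.2, 0.2]
gripper_width: 50.0
grasp_force: 0.0
```

Run:
```python
from h import *
optics.get_image("side");optics.get_image("side");p=pose();im=optics.get_image("wrist");M=c2w("wrist",p);cv2.imwrite("pics/w26r.png",im);np.savez("p26",M=M);to(0,0,0,-2)
cv2.imwrite("pics/side26.png",optics.get_image("side"));cv2.imwrite("pics/scene26.png",optics.get_image("scene"))
for n,q in(("p0",(561.1,221)),("p2",(557.9,131))):
    P=np.array(proj("wrist",[*q,109],M),int);print(n,"cap109",np.array(proj("wrist",[*q,109],M)),"rim",np.array(proj("wrist",[*q,59],M)))
    v=cv2.cvtColor(im,6)[P[1]-34:P[1]+26:2,P[0]-30:P[0]+30]
    for i,r in enumerate(v.astype(int)):print(P[1]-34+2*i,"".join(" .:-=+*#%@"[min(9,x//26)] for x in r))
    print(P[0]-30)
```

```text
at [558.  174.6 177. ] yaw -1.6387155287153898 tilt 0.04460581521344625 slide [ 552.7 -190.5  177.4] drz 0.04516055891057627
p0 cap109 [335.6 202.8] rim [326.9 186.4]
168 %@%@%*+*##*+===-=+*#######+=*#%@@@%%%%@%@@@@=  .... . ......
170 *+++++*##=--=*%@@@%%%%%%%%@@@%#*%@%%@%%@@@@#  .... .....:...
172 *+****+=-=#@@@#+-:....::=+***#@@@%%@@%%%@@%:   .   ...:..:..
174 #+*++=-=#@@#-...:::::::::::=**+*%@@%@%%%@@+  . .. ......::..
176 #+*+==+**=:..:::.:::::::::::-+*+*#%@@%%@@%   .. .......:..::
178 #**=-+*+:..:.::::::::::::::::-+**+-*@@%@@- ...........:.::::
180 +*+-=*+:..::::::::.::::::::::::-**+=%@@@=  .................
182 +*=-**=..::.::::::::--=========:-++-+@@=   .................
184 +*+=*+...:::.:.:--==========+++++=--=@@+  .. ...... .. .. . 
186 +*+=*+:..::.::-=========+##****+++++*@@:   ....    .   ...  
188 +*+=*+=....:-======+*%%@@@@@@@@@@@@#+*#  .   ....  .  ..... 
190 +**++*=:..:-=====#%@@@%%%%%%%@%%%@@@@@%.   . ...  .  .  ....
192 +***+**=..:==-=*%@@%%%%%%%%%%@%%@@@%@@@@-   ..... . ..   .  
194 *****+**=.--=*%@@%%%%%%%%%%%%%%%@@%%%%@@@-  .      . .. .. .
196 *++***++*---+%@%%%%
[... 2316 characters left out ...]
 .=*@@%%%%%%%@#  :*@@%%%%%%%%%%%%%%%%%%%%%%%@@
207 .   .......  .  .+%@%%%%%%%@% .:*@@%%%%%%%%%%%%%%%%%%%%%%%%@
209       .  .       :*@@%%%%%%@% ..*@@%%%%%@@@@%@%%%%%%%%%%%%%@
211  .    .     .      :+%@%%%%@%. .+@%%%%@@@#--*@@@%%%%%%%%%%%@
213  ... .. .. .   .      -#@@@@@...+@@@@@%+:  . .=*%@@@%%%%%%%@
215   ..  .       .  .        :=+...-*+-:..   . ..   :=#@@@@%%%@
217      . ..  .    .     ..... . ..    . . . .   . .    :+#@@@@
219 .. .      ..  ...   ......  . .. .  .     ..  . . ... .  .-+
221   .      .   . . .     . ..  ....   .  ...   . ..  ....     
223  . .         ....  .. .   .......    .. .    ...  .....  . .
225 ..      ..    .    .. ...............      ...   ....... .  
194
```

Run:
```python
from h import *
for n in("scene","side"):
    for f in(f"pics/{n}0.png",f"pics/{n}26.png"):
        im=cv2.imread(f);h=cv2.cvtColor(im,cv2.COLOR_BGR2HSV);m=cv2.inRange(h,(5,120,60),(18,255,255))
        k,l,s,c=cv2.connectedComponentsWithStats(m)
        print(f,[(c[i].round().tolist(),int(s[i,4]),atz(n,c[i],23).round().tolist()) for i in range(1,k) if s[i,4]>15])
    print([np.array(proj(n,[*q,z])) for q in((561,220),(558,131)) for z in(70,109)])
    g=cv2.cvtColor(cv2.imread(f"pics/{n}26.png"),6);P=np.array(proj(n,[545,176,75]),int)
    for r in g[P[1]-45:P[1]+45:2,P[0]-50:P[0]+50].astype(int) if n=="side" else []:print("".join(" .:-=+*#%@"[min(9,x//26)] for x in r))
print(arm.read_state()["position"])
```

```text
pics/scene0.png [([556.0, 20.0], 97, [2472.0, 114.0, 23.0]), ([426.0, 97.0], 20, [1303.0, 122.0, 23.0]), ([403.0, 123.0], 142, [1100.0, 81.0, 23.0]), ([370.0, 281.0], 165, [517.0, -229.0, 23.0]), ([402.0, 303.0], 182, [518.0, -306.0, 23.0])]
pics/scene26.png [([556.0, 19.0], 94, [2475.0, 116.0, 23.0]), ([426.0, 98.0], 19, [1300.0, 121.0, 23.0]), ([403.0, 123.0], 142, [1099.0, 81.0, 23.0]), ([244.0, 161.0], 48, [602.0, 281.0, 23.0]), ([266.0, 178.0], 92, [594.0, 176.0, 23.0])]
[array([244.9, 162.1]), array([243.8, 149.7]), array([266.6, 177.3]), array([266. , 164.7])]
pics/side0.png [([157.0, 12.0], 41, [5634.0, -17158.0, 23.0]), ([101.0, 31.0], 715, [4010.0, -7560.0, 23.0]), ([302.0, 26.0], 43, [273.0, -7701.0, 23.0]), ([112.0, 163.0], 16, [1178.0, -519.0, 23.0]), ([92.0, 193.0], 223, [1140.0, -249.0, 23.0]), ([130.0, 197.0], 128, [1006.0, -210.0, 23.0]), ([285.0, 195.0], 86, [521.0, -208.0, 23.0])]
pics/side26.png [([301.0, 5.0], 85, [-100.0, -24031.0, 23.0]), ([157.0, 12.0], 41, [5634.0, -17158.0, 23.0]), ([101.0, 31.0], 714, [4014.0, -7567.0, 23.0]), ([492.0, 69.0], 52, [-1075.0, 
[... 4248 characters left out ...]
=---==--:::::::-==+*#%%%%%%%@@@%%@%%%%%#*+==-.         . . ..    .........
++++=--:----::-------------:--------:::::::::::::::----------:::::::..     .. ...  .  ... .......  .
++++==------:...  .  . . . .  .. .... ...... ....::::::::::::::::....       .. ... ..  ..   .. ..   
=++===-----:.. .  . .   . . ....  ......      .  ............. .   .   ....  ...   .  . . .       ..
-----------:...  ............  ..........   ......    . .   ..  .. . . . .....      ..          .   
=========-:.. ... ...... .........  ............. ........ . .   .  .. .... .. . ..    .  ....... ..
=========-:.........  ............   ..... . .  ..  . ......  . . ..   ......... .      .  ...     .
[557.7 173.4 176. ]
```

Everything is in place and level, and the robot is clear of it. Both overview pictures show only two spacers and two amber vials. Handing in.

```bash
python3 -c "
from bench import arm
print(arm.job_done())"
```

```text
the job is handed in; nothing more can be done
None
```

I handed the job in at about 72 s: both spacers and the key are on the post, the carrier is seated level, and both amber vials stand in its outer pockets with their labels to the reader; the last camera images agree, but no verdict came back.

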